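Mount the tube disc on a leaning rotator spindle

TASK

Fit out the bench tube rotator: thread the clip disc onto its leaning spindle first, turned so that the slot under its hub drops over the spindle's cross pin and it sits fully down on the flange; then the plain spacer ring, then the scalloped locking collar, each right down on the one before, pushing the collar home until the sprung catch near the spindle's tip snaps out above it. Leave the disc, ring and collar there, and do not disturb the other things on the bench.

Things in the scene. Friction and masses are not known exactly. Their poses are not given: they have to be found in the camera images.
- rotator: tube rotator, fixed to the bench: white base 140 x 140 mm with two upright cheeks and a grey motor box (all below the disc when mounted). Origin under the centre of the base, z up; its front (-x) with the control strip faces roughly to the robot's right. The spindle stands on the motor box and leans 30 degrees from vertical towards the front.
- spindle_seat (a point): centre of the flat top of the spindle's 52 mm flange, about 150 mm above the bench; the disc's foot sits on it. z axis up the leaning spindle, x axis along the cross pin. Shaft 20 mm diameter, 80 mm long from here to the tip, the last 6 mm tapering to 11 mm. Cross pin 5 mm thick, 36 mm long over all, its centre line 3.5 mm above the flange.
- spindle (a joint): turn of the spindle (with pin and catch) about its own axis, rad; 0 = cross pin in the plane of the lean, starts within 0.45 either way. The gear motor holds it against about 0.5 N m. spindle_seat's axes already include this turn.
- catch (a joint): sprung steel leaf, 7 x 10 mm, on the spindle's upper (+x) side, its lower step 64 mm above the flange. 0 = out, 4.5 mm proud of the shaft at its lower end; about 0.46 = flush. A ring pushed down presses it in by its ramp (under 10 N) and it snaps out again once the ring is below. Disc, ring and collar stack 62 mm high, so it snaps out over the collar only when all are home.
- tube_disc: white clip disc, 140 mm diameter, lying flat, right way up; origin at the centre of its underside, z up. Foot 48 x 48 mm, 8 mm high, with a 9 mm slot right across along x (either way round); plate from 8 to 14 mm height; six steel clips at the rim up to 31 mm; hub block 56 (x) by 40 mm (y) from 14 to 40 mm, gripped on its flats 40 mm apart, parallel to the slot. Bore 22 mm; 0.2 to 0.3 kg.
- hub_top (a point): centre of the top face of the disc's hub, 40 mm above the disc's origin; axes as the disc's. With the disc home the spindle stands 40 mm out of it.
- spacer_ring: plain flat aluminium ring, 60 mm outer diameter, 10 mm high, bore 22 mm, lying flat; origin at the centre of its underside, z up; about 0.09 kg
- spacer_top (a point): centre of the spacer ring's top face, 10 mm above its origin
- lock_collar: black locking collar lying flat: a hand rim with ten scallops, 64 mm diameter over the lobes and 9 mm high, above a narrower foot, 44 mm diameter and 3 mm high; 12 mm high in all, bore 22 mm. It goes on as it lies, foot down. Origin at the centre of the foot's underside, z up; 0.1 to 0.16 kg
- buffer_bottle: bystander: small capped bottle, 45 mm diameter, 88 mm high; origin under its centre
- dish_sleeve: bystander: clear stack of petri dishes, 59 mm diameter, 113 mm high; origin under its centre
- timer: bystander: white bench timer, 68 x 68 x 18 mm; origin under its centre
- marker: bystander: marker pen, 134 mm long, 11 mm thick, lying along its y axis; origin under its centre
Things that resemble listed ones, but are neither listed nor needed, are in the scene too. Several things have the shape of the lock_collar; the one meant has the colours described above.

How it is judged:
On the way, in this order (a step that is already met when the one before it is completed fails the run):
1. the clip disc is fully home: its foot on the spindle's flange, its slot over the cross pin (distance between tube_disc and spindle_seat below 0.004 m), for 0.2 s.
2. the spacer ring lies flat on the disc's hub (distance between spacer_ring and hub_top below 0.004 m and distance between tube_disc and spindle_seat below 0.004 m), for 0.2 s.
3. the locking collar lies on the spacer ring and the catch has snapped out above it (distance between lock_collar and spacer_top below 0.004 m and value of joint catch below 0.12 rad), for 0.2 s.
At the end, for the whole second after the job is handed in: Disc, spacer ring and collar stand on the spindle in that order, at rest: disc underside centre within 4 mm of the flange centre, ring within 4 mm of the hub top centre, collar within 4 mm of the ring top centre, catch out (joint below 0.12) (all of step 2 and all of step 3 and linear speed of each of tube_disc, lock_collar below 0.02 m/s); the robot touches nothing.
It fails at once if a bystander is moved more than 30 mm (distance of any of buffer_bottle, dish_sleeve, timer, marker from where it was at the start of the episode above 0.03 m).
It also fails if it takes over 72 s, if anything falls off the work surface, if the arm or the gripper's body presses on something with over 40 N, if the wrist force passes 120 N, or if a joint passes its speed limit or range.

ROBOT

A 7-joint arm with a two-finger parallel gripper is mounted at the origin on the work surface; the furniture and walls round the work are solid. World frame = base frame: x ahead of the robot, y to its left, z up, the work surface at z = 0. Lengths are in m, angles in rad, forces in N, time in s.
With the tool pointing down it reaches from about 0.425 to 0.875 m from the base axis. Payload 4.7 kg.
Tool frame: the origin (TCP) lies at the very end of the fingers, on their centre line; the grasp point (between the pads) lies behind it (ctrl.tcp_to_grasp is the z of the grasp point in the tool frame, in m); z points along the fingers, y is the line along which they close (so a half turn about z gives the same grasp; the last joint's range is limited). The gripper opens to 87 mm and grips with 3 to 60 N. Pads are 19 mm wide; open, the fingers measure 117 mm over their backs; the gripper's body (75 mm by 190 mm) begins 51 mm behind the grasp point.
Start: joints at [1.324, 0.321, -0.07, 1.45, 0.023, 1.371, -0.057], TCP at [0.168, -0.628, 0.202] pointing down, gripper open.
Joint ranges: [-2.86, 2.86], [-0.3, 2.09], [-1.38, 1.24], [0.06, 2.45], [-1.56, 4.7], [0.09, 2.05], [-2.69, 2.69]. Speed limits (rad/s): [2.57, 2.57, 3.14, 3.14, 3.14, 3.14, 3.14].

INTERFACE

Orientations are given as a rotation vector (axis times angle).
In Python, from bench import ctrl gives the robot as it stands.
- The arm moves only by the tool step_arm, never from a script. Its argument "targets" is a list of rows, each a list of 7 numbers: the shift along the world's x, y, z in cm, then the turn, a rotation vector about the world's x, y, z in degrees, then the opening, from 0 (shut) to 1 (fully open). A call has exactly 5 rows; each row shifts and turns the commanded pose from where the row before left it; what a row does not reach is not made up. A row lasts 1/12 s, in which the tool goes at most 41.7 mm and 7.16 degrees, less where a joint would pass 70% of its speed; a pose out of reach is approached as far as the arm can. A call with a gripper value outside its range is refused whole. The fingers move at their own pace and stop on an object; "force" is the grip in N (left out, the last holds). Time passes only in rows, so rows that do not move let the fingers close, or fill a call up. It gives the time, the measured TCP pose, the force, the opening and the grip force at its end, in the units of the state.
- ctrl.get_state(): the state, without advancing time (a new reading comes with each control period).
- ctrl.get_image(name): name is "side" or "top" or "wrist"; returns (picture, depth): 420x560x3 uint8, red, green, blue; 420x560 float32, m along the optical axis (not along the pixel's ray), 0 where there is no reading.
- ctrl.camera_params(name): a dict with "intrinsics" (3x3 intrinsics, pixels), "rvec" (rotation vector, rad) and "tvec" (3), from world to camera coordinates, as OpenCV has them; the wrist camera has in their place "hand_eye" (4x4, takes a point from camera to tool coordinates, whose origin is the TCP and whose axes are the flange's). Camera axes: x right, y down, z forward; pixel columns grow to the right and rows downward; lengths in m; the calibration is good to about 2 mm. A picture is of the moment at which its call begins: read the wrist's pose just before it. camera_params takes no time and is no camera call.
- ctrl.close_job(): hands the job in; it is judged then, once.
The state is a dict: "time": time; "joint_positions": joint angles; "qd": joint speeds; "joint_torque": joint torques, N m; "position": TCP position; "tool_rot": TCP orientation; "ft_force": force on the tool from outside, world axes, zero at the start; "torque": the same for the moment, N m; "grip_width": opening from 0.0 (shut) to 1.0 (fully open); "grip_force": force on a finger pad.
Only numpy, scipy, OpenCV 4.12 (cv2) and the standard library are available. Lean on these libraries where they do the work, as an engineer would, in place of code of your own. Each camera call takes 0.05 s, during which the arm holds its last target. There are 200 camera calls.

## Working session

There is one attempt and no reset: what is moved stays moved. The work goes in short steps, Python scripts to look and compute and a tool call to move; the robot and the scene stay as the last step left them, time stands still between calls to the robot, and variables do not carry over. Pictures are saved under pics/ and viewed, at most 10 in all, crops included, and the job is handed in when it is done.

Besides the shell and the picture viewer there is one more tool, called after "Call:" by a JSON object that holds its "name" and its "arguments", one argument or row to a line. step_arm: Moves the arm, as the interface text tells. Its arguments: {"type":"object","properties":{"targets":{"type":"array"},"force":{"type":"number"}},"required":["targets"]}

```bash
ls; mkdir -p pics; cat > h.py <<'E'
import numpy as np, cv2
from bench import ctrl
from scipy.spatial.transform import Rotation as R
def cam(n):
    p=ctrl.camera_params(n); K=np.array(p["intrinsics"])
    if n=="wrist":
        s=ctrl.get_state(); T=np.eye(4); T[:3,:3]=R.from_rotvec(s["tool_rot"]).as_matrix(); T[:3,3]=s["position"]
        return K,T@np.array(p["hand_eye"])
    T=np.eye(4); T[:3,:3]=R.from_rotvec(np.ravel(p["rvec"])).as_matrix(); T[:3,3]=np.ravel(p["tvec"])
    return K,np.linalg.inv(T)
def shot(n,name):
    K,T=cam(n); im,d=ctrl.get_image(n); cv2.imwrite(f"pics/{name}.png",im[:,:,::-1]); np.savez(f"pics/{name}.npz",im=im,d=d,K=K,T=T); return im,d,K,T
def load(name):
    z=np.load(f"pics/{name}.npz"); return z["im"],z["d"],z["K"],z["T"]
def cloud(d,K,T):
    v,u=np.mgrid[:d.shape[0],:d.shape[1]]
    P=np.stack([(u-K[0,2])/K[0,0]*d,(v-K[1,2])/K[1,1]*d,d],-1)
    W=P@T[:3,:3].T+T[:3,3]; W[d<=0]=np.nan; return W
E
python3 - <<'E'
from h import *
for n in ["side","top","wrist"]:
    im,d,K,T=shot(n,n+"0"); print(n,T[:3,3].round(3),T[:3,2].round(2),K[0,0])
a=[cv2.imread(f"pics/{n}0.png") for n in ["side","top"]]
s=ctrl.get_state(); print(s, ctrl.tcp_to_grasp)
E
```

```text
pics
side [ 0.175 -0.428  1.127] [ 0.28  0.37 -0.89] 385.85918450129117
top [0.277 0.008 1.611] [ 0.16 -0.01 -0.99] 545.3084724309251
wrist [ 0.245 -0.607  0.383] [-0.28 -0.07 -0.96] 336.0418154497009
{'time': 0.15, 'joint_positions': array([ 1.3241075 ,  0.32167717, -0.07005054,  1.45139132,  0.02260179,
        1.3708016 , -0.05691141]), 'qd': array([ 1.52321270e-03, -1.83788895e-03,  1.63313061e-03, -2.96858826e-03,
        8.22399424e-05,  5.04737338e-04,  1.02424766e-03]), 'joint_torque': array([ 1.96153655e-04, -4.91796899e+01, -4.04347787e-01, -3.12881112e+01,
       -6.39883219e-02,  4.03738429e-02,  9.78942580e-05]), 'position': array([ 0.16741399, -0.62760607,  0.20119838]), 'tool_rot': array([-3.11347604e+00, -4.08266118e-01,  4.57268769e-04]), 'ft_force': array([-0.34301608, -0.10848091, -0.05160624]), 'torque': array([0.02769234, 0.02164723, 0.0087187 ]), 'grip_force': 0.0, 'grip_width': 1.0018628238835876} -0.0187
```

View pics/side0.png

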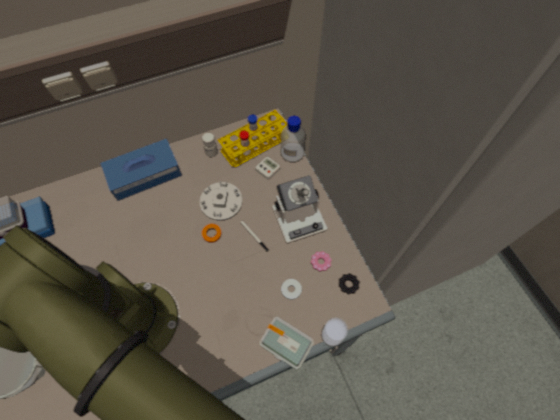

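View pics/top0.png

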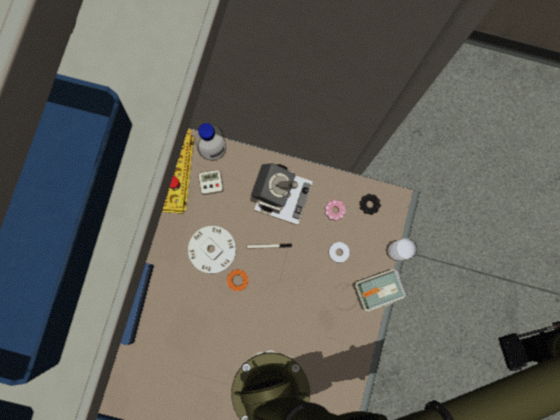

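Side view: disc (221,201), rotator (299,205), plain ring (291,289), black collar (349,284), with pink (321,261) and orange (211,233) decoys. Top view: disc (211,250), spindle (284,187), ring (340,252), collar (370,204), marker (270,246).

```bash
python3 - <<'E'
from h import *
px={"side":dict(disc=(221,201),ring=(291,289),coll=(349,284),pink=(321,261),orange=(211,233),rot=(299,200),timer=(267,167)),
"top":dict(disc=(211,250),ring=(340,252),coll=(370,204),pink=(336,210),orange=(237,280),rot=(284,190),timer=(210,182),marker=(270,246))}
for n in px:
    im,d,K,T=load(n+"0"); W=cloud(d,K,T)
    for k,(u,v) in px[n].items():
        r=dict(disc=28,rot=30).get(k,14); w=W[v-r:v+r,u-r:u+r].reshape(-1,3); c=im[v-r:v+r,u-r:u+r].reshape(-1,3)
        m=np.nan_to_num(w[:,2])>0.005; w=w[m]
        lo,hi=np.percentile(w,[1,99],0); print(n,k,len(w),"mid",((lo+hi)/2).round(3),"ext",(hi-lo).round(3),"ztop",hi[2].round(3),"med",np.median(w,0).round(3))
# spindle crops, enlarged
a=cv2.imread("pics/top0.png")[150:225,240:330]; b=cv2.imread("pics/side0.png")[165:245,262:342]
c=cv2.imread("pics/top0.png")[220:280,180:240]
f=lambda x,s:cv2.resize(x,s,interpolation=cv2.INTER_CUBIC)
cv2.imwrite("pics/c1.png",np.hstack([f(a,(300,250)),f(b,(250,250)),f(c,(250,250))]))
im,d,K,T=load("wrist0");print(K,T.round(3))
E
```

```text
side disc 1436 mid [0.391 0.162 0.025] ext [0.157 0.214 0.038] ztop 0.044 med [0.397 0.167 0.016]
side ring 312 mid [ 0.4   -0.193  0.01 ] ext [0.082 0.065 0.01 ] ztop 0.016 med [ 0.398 -0.196  0.011]
side coll 322 mid [ 0.548 -0.292  0.012] ext [0.074 0.065 0.013] ztop 0.018 med [ 0.543 -0.291  0.013]
side pink 294 mid [ 0.527 -0.179  0.012] ext [0.069 0.071 0.013] ztop 0.018 med [ 0.523 -0.187  0.013]
side orange 274 mid [0.32  0.102 0.012] ext [0.088 0.067 0.014] ztop 0.019 med [0.314 0.102 0.013]
side rot 2257 mid [0.575 0.024 0.112] ext [0.15  0.264 0.213] ztop 0.219 med [ 0.562 -0.023  0.08 ]
side timer 373 mid [0.603 0.202 0.015] ext [0.077 0.117 0.019] ztop 0.024 med [0.603 0.184 0.017]
top disc 1890 mid [0.398 0.173 0.025] ext [0.148 0.142 0.039] ztop 0.044 med [0.399 0.173 0.014]
top ring 286 mid [ 0.4   -0.202  0.012] ext [0.068 0.071 0.013] ztop 0.018 med [ 0.401 -0.198  0.009]
top coll 321 mid [ 0.544 -0.293  0.013] ext [0.076 0.069 0.015] ztop 0.021 med [ 0.542 -0.292  0.011]
top pink 307 mid [ 0.524 -0.188  0.012] ext [0.066 0.071 0.015] ztop 0.02 med [ 0.523 -0.187  0.011]
top orange 316 mid [0.317 0.104 0.013] ext [0.071 0.069 0.017] ztop 0.022 med [0.316 0.101 0.012]
top rot 2560 mid [ 0.569 -0.032  0.111] ext [0.147 0.164 0.212] ztop 0.217 med [ 0.556 -0.022  0.117]
top timer 497 mid [0.603 0.185 0.015] ext [0.071 0.07  0.018] ztop 0.024 med [0.602 0.185 0.015]
top marker 141 mid [0.416 0.006 0.011] ext [0.077 0.079 0.012] ztop 0.017 med [0.416 0.004 0.008]
[[336.04181545   0.         279.28433688]
 [  0.         336.04181545 208.93397949]
 [  0.           0.           1.        ]] [[ 0.258 -0.925 -0.28   0.245]
 [-0.966 -0.247 -0.073 -0.607]
 [-0.002  0.289 -0.957  0.383]
 [ 0.     0.     0.     1.   ]]
```

View pics/c1.png

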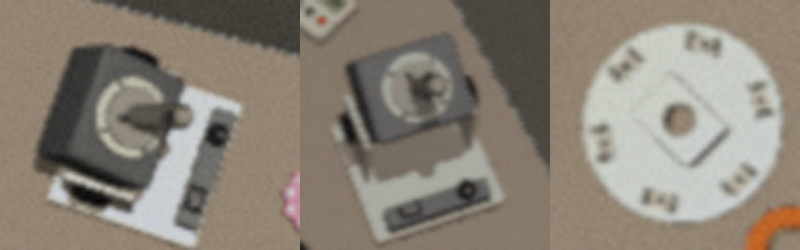

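c1 crop: pin lies roughly in the lean plane on the grey motor box, the spindle leans toward the image right (world -y), and the disc's hub flats are turned about 45°. I'll move to a wrist view of the rotator.

```bash
python3 - <<'E'
from h import *
for n in ["top","side"]:
    im,d,K,T=load(n+"0"); W=cloud(d,K,T)
    if n=="top":
        for u,v in [(60,200),(150,200),(180,100),(200,60),(120,300),(300,80),(350,150),(390,90),(210,140),(178,180)]: print(n,u,v,W[v,u].round(2))
    else:
        for u,v in [(60,90),(200,50),(300,30),(340,130),(420,180),(400,260),(140,165),(240,140),(294,124),(335,330)]: print(n,u,v,W[v,u].round(2))
E
```

```text
top 60 200 [0.38 0.25 0.98]
top 150 200 [0.38 0.14 1.  ]
top 180 100 [0.5  0.11 1.  ]
top 200 60 [0.55 0.09 1.  ]
top 120 300 [0.27 0.17 1.  ]
top 300 80 [ 0.83 -0.07  0.25]
top 350 150 [ 0.77 -0.27 -0.24]
top 390 90 [ 0.77 -0.28  0.34]
top 210 140 [0.7  0.18 0.14]
top 178 180 [0.59 0.27 0.11]
side 60 90 [0.18 0.46 0.42]
side 200 50 [0.54 0.39 0.4 ]
side 300 30 [0.9  0.38 0.3 ]
side 340 130 [0.89 0.13 0.05]
side 420 180 [ 0.78 -0.24  0.28]
side 400 260 [ 0.76 -0.33 -0.08]
side 140 165 [0.26 0.41 0.08]
side 240 140 [0.57 0.28 0.09]
side 294 124 [0.71 0.17 0.18]
side 335 330 [ 0.4  -0.37  0.12]
```

Call:
{"name": "step_arm", "arguments": {
  "targets": [
    [1.95,2.9,0.75,0,0,3.75,1],
    [1.95,2.9,0.75,0,0,3.75,1],
    [1.95,2.9,0.75,0,0,3.75,1],
    [1.95,2.9,0.75,0,0,3.75,1],
    [1.95,2.9,0.75,0,0,3.75,1]
  ]
}}

```text
time: 0.57
position: [0.2657, -0.4814, 0.2396]
tool_rot: [-3.005, -0.915, 0.0]
ft_force: [1.4, -0.1, 0.9]
grip_width: 1.001
grip_force: 0.0
```

Call:
{"name": "step_arm", "arguments": {
  "targets": [
    [1.95,2.9,0.75,0,0,3.75,1],
    [1.95,2.9,0.75,0,0,3.75,1],
    [1.95,2.9,0.75,0,0,3.75,1],
    [1.95,2.9,0.75,0,0,3.75,1],
    [1.95,2.9,0.75,0,0,3.75,1]
  ]
}}

```text
time: 0.98
position: [0.3631, -0.3364, 0.2773]
tool_rot: [2.816, 1.392, -0.001]
ft_force: [0.8, -0.2, 0.5]
grip_width: 1.002
grip_force: 0.0
```

Call:
{"name": "step_arm", "arguments": {
  "targets": [
    [1.95,2.9,0.75,0,0,3.75,1],
    [1.95,2.9,0.75,0,0,3.75,1],
    [1.95,2.9,0.75,0,0,3.75,1],
    [1.95,2.9,0.75,0,0,3.75,1],
    [1.95,2.9,0.75,0,0,3.75,1]
  ]
}}

```text
time: 1.4
position: [0.4606, -0.1914, 0.3149]
tool_rot: [2.551, 1.832, -0.0]
ft_force: [0.9, -0.8, -0.6]
grip_width: 0.999
grip_force: 0.0
```

Call:
{"name": "step_arm", "arguments": {
  "targets": [
    [1.95,2.9,0.75,0,0,3.75,1],
    [1.95,2.9,0.75,0,0,3.75,1],
    [1.95,2.9,0.75,0,0,3.75,1],
    [1.95,2.9,0.75,0,0,3.75,1],
    [1.95,2.9,0.75,0,0,3.75,1]
  ]
}}

```text
time: 1.82
position: [0.5581, -0.0467, 0.3525]
tool_rot: [2.219, 2.223, -0.0]
ft_force: [1.0, -0.7, -1.3]
grip_width: 0.998
grip_force: 0.0
```

```bash
python3 - <<'E'
from h import *
s=ctrl.get_state(); print(s["time"],s["position"],s["tool_rot"],s["joint_positions"])
im,d,K,T=shot("wrist","w1")
cv2.imwrite("pics/w1v.png",cv2.resize(im[:,:,::-1],(784,588)))
E
```

```text
1.8167 [ 0.55809876 -0.04668383  0.35245109] [ 2.21920862e+00  2.22303739e+00 -2.55876195e-04] [ 0.66215119  0.15055348 -0.71236055  1.39638292  0.09880891  1.63042365
 -0.0369373 ]
```

View pics/w1v.png

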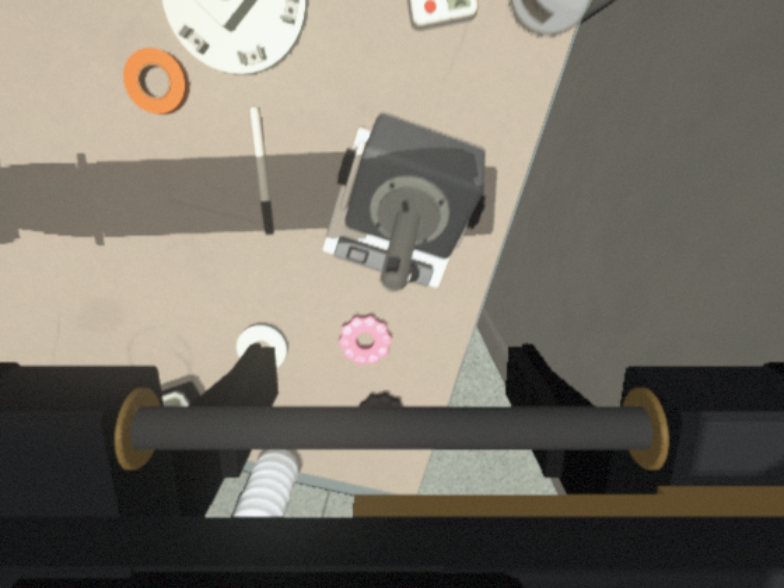

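Wrist view (1.4× scale): flange centre ≈(405,208), pin end seen just above it at (406,204), shaft running down to the tip at (395,275), and the catch at (393,263). Next I'll fit the spindle from depth.

```bash
cat > spin.py <<'E'
from h import *
from scipy.optimize import least_squares
def plane(P):
    c=P.mean(0); n=np.linalg.svd(P-c)[2][2]; return c,n*np.sign(n[2])
def spindle(name,px,r=22):
    im,d,K,T=load(name); W=cloud(d,K,T); u,v=px
    p=W[v-r:v+r,u-r:u+r].reshape(-1,3); p=p[np.isfinite(p[:,0])]
    # cylinder + flange: RANSAC plane with normal ~30deg tilt
    best=None; rng=np.random.default_rng(0)
    for _ in range(800):
        q=p[rng.choice(len(p),3,False)]; n=np.cross(q[1]-q[0],q[2]-q[0]); L=np.linalg.norm(n)
        if L<1e-6: continue
        n=n/L*np.sign(n[2])
        if not .78<n[2]<.94: continue
        m=abs((p-q[0])@n)<.0015
        if best is None or m.sum()>best.sum(): best=m
    c,n=plane(p[best]); return p,c,n,best.sum(),W,im
if __name__=="__main__":
    p,c,n,k,W,im=spindle("w1",(289,152),30)
    print("plane",c.round(4),n.round(3),k,len(p),"tilt",np.degrees(np.arccos(n[2])))
    Q=W.reshape(-1,3); Q=Q[np.isfinite(Q[:,0])]; Q=Q[np.linalg.norm(Q-c,axis=1)<.13]
    h=(Q-c)@n; print(np.histogram(h,np.arange(-.03,.1,.004)))
    np.save("pics/Q.npy",Q)
    sh=Q[(h>.012)&(h<.072)]
    def f(x,P=sh,tilt=True):
        a=np.array([x[2],x[3],1]);a/=np.linalg.norm(a); o=np.array([x[0],x[1],c[2]])
        return np.linalg.norm(np.cross(P-o,a),axis=1)-.01
    s=least_squares(f,[c[0],c[1],n[0]/n[2],n[1]/n[2]],loss="soft_l1",f_scale=.001)
    a=np.array([s.x[2],s.x[3],1]);a/=np.linalg.norm(a);print("cyl",s.x,a,"tilt",np.degrees(np.arccos(a[2])),"rms",np.median(abs(f(s.x))),len(sh))
    # fix axis dir to n too
    s2=least_squares(lambda x:f([x[0],x[1],n[0]/n[2],n[1]/n[2]]),[c[0],c[1]],loss="soft_l1",f_scale=.001); print("cyl fixed n",s2.x)
    o=np.array([s.x[0],s.x[1],c[2]]); print("max h",np.percentile((sh-o)@a,99.5), np.sort((Q-o)@a)[-5:])
E
python3 spin.py
```

```text
plane [ 0.5669 -0.0103  0.1416] [-0.152 -0.47   0.87 ] 983 3584 tilt 29.592794316514034
(array([ 195,  155,  164,  152,  161,  178,  402, 2562,  706,  396,  608,
         62,   36,   38,   41,   38,   44,   41,   43,   42,   46,   44,
         52,   44,   50,   33,   47,   72,   89,  128,   52,    0]), array([-0.03 , -0.026, -0.022, -0.018, -0.014, -0.01 , -0.006, -0.002,
        0.002,  0.006,  0.01 ,  0.014,  0.018,  0.022,  0.026,  0.03 ,
        0.034,  0.038,  0.042,  0.046,  0.05 ,  0.054,  0.058,  0.062,
        0.066,  0.07 ,  0.074,  0.078,  0.082,  0.086,  0.09 ,  0.094,
        0.098]))
cyl [ 0.57265664 -0.01565946 -0.1812708  -0.56065424] [-0.15617556 -0.48303691  0.86155936] tilt 30.50787852506513 rms 0.00029078857744904794 664
cyl fixed n [ 0.57242336 -0.01638934]
max h 0.06951916711030626 [0.08943423 0.08947301 0.08956858 0.08956904 0.08965925]
```

```bash
cat > seat.py <<'E'
from spin import *
a=np.array([-.1545,-.4755,.866]); a/=np.linalg.norm(a)
Q=np.load("pics/Q.npy"); c=np.array([.5669,-.0103,.1416]); h0=np.array([.5726,-.0160,c[2]])
X=np.array([0,0,1.])-a*a[2]; X/=np.linalg.norm(X); Y=np.cross(a,X)
def f(x,P): 
    r=(P-h0); r=r-np.outer(r@a,a)-x[0]*X-x[1]*Y; return np.linalg.norm(r,axis=1)-.01
h=(Q-h0)@a; r=Q-h0; rad=np.linalg.norm(r-np.outer(h,a),axis=1)
sh=Q[(h>.022)&(h<.078)&(rad<.016)]
s=least_squares(f,[0,0],args=(sh,),loss="soft_l1",f_scale=.001); h0=h0+s.x[0]*X+s.x[1]*Y
print("axis pt",h0,s.x,np.median(abs(s.fun)))
h=(Q-h0)@a; r=Q-h0; x=r@X; y=r@Y; rad=np.hypot(x,y)
fl=(rad<.024)&(rad>.019)&(h>.004)&(h<.016); hf=np.median(h[fl]); print("flange h",hf,"tip h",np.percentile(h[h>.08],98),fl.sum())
seat=h0+hf*a; print("seat",seat)
e=(abs(h-hf)<.002)&(rad>.012)&(rad<.035); 
ang=np.arctan2(y,x)[e]; 
for t in np.arange(-180,180,30):
    m=(np.degrees(ang)>=t)&(np.degrees(ang)<t+30); print(t,np.percentile(rad[e][m],95).round(4) if m.sum() else None,m.sum(),end="; ")
print()
pin=(rad>.0115)&(rad<.02)&(h-hf>.0025)&(h-hf<.008); print("pin pts",pin.sum()); 
t=np.arctan2(y[pin],x[pin]); print(np.degrees(np.sort(t)).round(0)); 
up=pin&(x>0); print("pin turn up", np.degrees(np.arctan2(y[up].mean(),x[up].mean())), "h",(h[up]-hf).mean())
k=(rad>.0115)&(rad<.018)&(h-hf>.06)&(h-hf<.075); print("catch",k.sum(),np.degrees(np.arctan2(y[k].mean(),x[k].mean())))
print("X",X,"Y",Y)
E
python3 seat.py
```

```text
axis pt [ 0.57250927 -0.01602092  0.14157233] [-5.53481863e-05  7.98194166e-05] 0.0002631899071648715
flange h 0.008425587835364484 tip h 0.08921259979221434 359
seat [ 0.57120747 -0.02002744  0.14886915]
-180 None 0; -150 0.0248 44; -120 0.0252 81; -90 0.0255 88; -60 0.0258 97; -30 0.0261 104; 0 0.0261 96; 30 0.0256 94; 60 0.0253 90; 90 0.0248 76; 120 0.0248 69; 150 0.025 10; 
pin pts 27
[11. 15. 15. 15. 16. 16. 17. 17. 19. 19. 19. 19. 20. 20. 20. 23. 23. 23.
 24. 24. 24. 25. 26. 26. 27. 29. 29.]
pin turn up 20.902472661764268 h 0.005228316162425726
catch 44 22.478429789279016
X [0.26761962 0.82364486 0.49998887] Y [-0.95105611  0.30901823  0.        ]
```

Call:
{"name": "step_arm", "arguments": {
  "targets": [
    [-1.6,2.2,-1,0,0,0,0.7],
    [-1.6,2.2,-1,0,0,0,0.7],
    [-1.6,2.2,-1,0,0,0,0.7],
    [-1.6,2.2,-1,0,0,0,0.7],
    [-1.6,2.2,-1,0,0,0,0.7]
  ]
}}

```text
time: 2.28
position: [0.4765, 0.0628, 0.3012]
tool_rot: [-2.223, -2.22, 0.001]
ft_force: [0.7, -0.1, 2.2]
grip_width: 0.738
grip_force: 0.0
```

Call:
{"name": "step_arm", "arguments": {
  "targets": [
    [-1.6,2.2,-1,0,0,0,0.7],
    [-1.6,2.2,-1,0,0,0,0.7],
    [-1.6,2.2,-1,0,0,0,0.7],
    [-1.6,2.2,-1,0,0,0,0.7],
    [-1.4,2.0,-1,0,0,0,0.7]
  ]
}}

```text
time: 2.7
position: [0.3982, 0.171, 0.2514]
tool_rot: [2.222, 2.22, -0.001]
ft_force: [-0.2, 0.3, -0.1]
grip_width: 0.701
grip_force: 0.0
```

```bash
cat > disc.py <<'E'
from h import *
import sys
def disc(name,guess=(.398,.173)):
    im,d,K,T=load(name); W=cloud(d,K,T).reshape(-1,3)
    near=np.hypot(W[:,0]-guess[0],W[:,1]-guess[1])<.1
    pl=W[near&(W[:,2]>.008)&(W[:,2]<.02)]
    cc,rr=cv2.minEnclosingCircle((pl[:,:2]*1000).astype(np.float32)); 
    hb=W[(np.hypot(W[:,0]-cc[0]/1000,W[:,1]-cc[1]/1000)<.038)&(W[:,2]>.035)&(W[:,2]<.05)]
    rect=cv2.minAreaRect((hb[:,:2]*1000).astype(np.float32))
    b=cv2.boxPoints(rect); e=[b[1]-b[0],b[2]-b[1]]; l=max(e,key=np.linalg.norm)
    # robust circle centre
    print(name,"circle",cc,rr,"hub",rect,"ztop",np.median(hb[:,2]),"plate z",np.median(pl[:,2]),"long axis deg",np.degrees(np.arctan2(l[1],l[0]))%180,len(hb))
if __name__=="__main__":
    s=ctrl.get_state(); print(s["time"],s["position"],s["tool_rot"],s["joint_positions"].round(3))
    im,d,K,T=shot("wrist","w2")
    disc("w2"); disc("top0")
    cv2.imwrite("pics/w2v.png",cv2.resize(im[:,:,::-1],(784,588)))
E
python3 disc.py
```

```text
2.7 [0.39823583 0.17101286 0.25137191] [ 2.22202457e+00  2.21996184e+00 -6.30705789e-04] [ 0.55  -0.215 -0.868  1.845 -0.164  1.439 -0.285]
w2 circle (392.2647399902344, 161.5650177001953) 89.97679901123047 hub ((400.9465637207031, 173.5841064453125), (45.29143142700195, 40.00614547729492), 45.68940353393555) ztop 0.038782859076170156 plate z 0.012974081095876056 long axis deg 45.68939 964
top0 circle (397.6722412109375, 170.93759155273438) 98.41279602050781 hub ((402.8416442871094, 175.7095184326172), (56.36486053466797, 38.47618103027344), 46.14715576171875) ztop 0.039912304352257566 plate z 0.013515026175134892 long axis deg 46.147152 206
```

View pics/w2v.png

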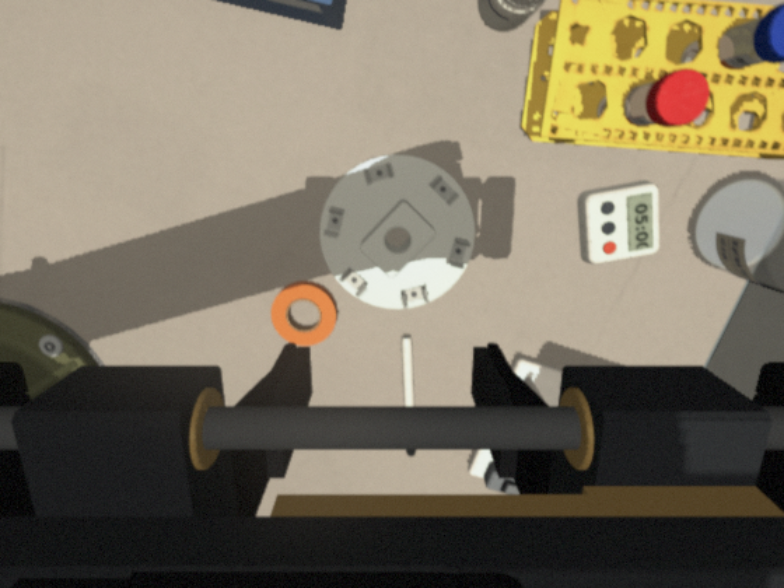

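Disc is fully in view: bore at (398,237) in the 1.4× view, hub long side at ~46°, and the clips clear of the closing direction (136°). Refining the hub centre and checking the moves for tool x along 46°.

```bash
python3 - <<'E'
from h import *
for n in ["w2","top0"]:
    im,d,K,T=load(n); W=cloud(d,K,T).reshape(-1,3)
    near=np.hypot(W[:,0]-.401,W[:,1]-.174)
    hb=W[(near<.04)&(W[:,2]>.034)&(W[:,2]<.05)]; z=np.median(hb[:,2])
    r=cv2.minAreaRect((hb[:,:2]*1000).astype(np.float32)); print(n,r,z)
    pl=W[(near<.08)&(abs(W[:,2]-.0135)<.003)]; a=np.arctan2(pl[:,1]-.174,pl[:,0]-.401); 
    from scipy.optimize import least_squares
    rad=np.hypot(pl[:,0]-.401,pl[:,1]-.174); e=[]
    for t in np.arange(-np.pi,np.pi,.2):
        m=(a>=t)&(a<t+.2)
        if m.sum()>5: e.append(pl[m][np.argsort(rad[m])[-2]])
    e=np.array(e); s=least_squares(lambda x:np.hypot(e[:,0]-x[0],e[:,1]-x[1])-x[2],[.401,.174,.07],loss="soft_l1",f_scale=.001); print("rim",s.x)
im,d,K,T=load("w2"); g=im[:,:,0][150:190,265:305]
# bore centre ray onto z=.04
u,v=284.3,169.3
r=T[:3,:3]@np.array([(u-K[0,2])/K[0,0],(v-K[1,2])/K[1,1],1]); print("bore ray",T[:3,3]+r*(.039-T[2,3])/r[2])
E
```

```text
w2 ((404.6604919433594, 177.38851928710938), (55.924747467041016, 40.00614547729492), 45.68940353393555) 0.03876833453194939
rim [0.404672   0.17754101 0.06953549]
top0 ((402.8777160644531, 175.68585205078125), (56.27663803100586, 38.563331604003906), 46.37498092651367) 0.03970049533408426
rim [0.4020435  0.17570425 0.06827483]
bore ray [0.40477299 0.18048758 0.039     ]
```

Call:
{"name": "step_arm", "arguments": {
  "targets": [
    [0,0,-1.5,0,0,-7,0.72],
    [0,0,-1.5,0,0,-7,0.72],
    [0,0,-1.5,0,0,-7,0.72],
    [0,0,-1.5,0,0,-7,0.72],
    [0,0,-1.5,0,0,-7,0.72]
  ]
}}

```text
time: 3.17
position: [0.3994, 0.1696, 0.1763]
tool_rot: [2.791, 1.44, -0.0]
ft_force: [0.3, -0.3, 0.1]
grip_width: 0.719
grip_force: 0.0
```

Call:
{"name": "step_arm", "arguments": {
  "targets": [
    [0.2,0.3,-3,0,0,-4.5,0.72],
    [0.2,0.3,-3,0,0,-4.5,0.72],
    [0,0.1,-3,0,0,0,0.72],
    [0,0,-2,0,0,0,0.72],
    [0,0,-1,0,0,0,0.72]
  ]
}}

```text
time: 3.58
position: [0.4015, 0.176, 0.0543]
tool_rot: [-2.891, -1.225, 0.007]
ft_force: [-1.0, -0.6, 0.3]
grip_width: 0.719
grip_force: 0.0
```

```bash
python3 - <<'E'
from h import *
s=ctrl.get_state(); print(s["time"],s["position"],R.from_rotvec(s["tool_rot"]).as_matrix().round(3),s["joint_positions"].round(3))
im,d,K,T=shot("wrist","w3"); W=cloud(d,K,T).reshape(-1,3)
near=np.hypot(W[:,0]-.404,W[:,1]-.177)
hb=W[(near<.042)&(W[:,2]>.034)&(W[:,2]<.046)]
print(cv2.minAreaRect((hb[:,:2]*1000).astype(np.float32)),np.median(hb[:,2]),len(hb))
E
```

```text
3.5833 [0.40145498 0.17601738 0.05433039] [[ 0.695  0.719 -0.004]
 [ 0.719 -0.695 -0.   ]
 [-0.003 -0.003 -1.   ]] [ 0.646  0.09  -1.136  2.092  0.093  1.018 -1.306]
((405.138671875, 177.2484588623047), (55.79964828491211, 40.15290069580078), 46.138160705566406) 0.03892206213327082 4493
```

Call:
{"name": "step_arm", "arguments": {
  "targets": [
    [0.2,0.1,-1.2,0,0,0,0.72],
    [0.15,0,-1.2,0,0,0,0.72],
    [0,0,-0.8,0,0,0,0.72],
    [0,0,-0.5,0,0,0,0.72],
    [0,0,0,0,0,0,0.72]
  ]
}}

```text
time: 4.05
position: [0.4064, 0.1776, 0.0195]
tool_rot: [-2.892, -1.226, 0.002]
ft_force: [-0.1, 0.3, -0.5]
grip_width: 0.718
grip_force: 0.0
```

Call:
{"name": "step_arm", "arguments": {
  "targets": [
    [0,0,0,0,0,0,0.3],
    [0,0,0,0,0,0,0.3],
    [0,0,0,0,0,0,0.3],
    [0,0,0,0,0,0,0.3],
    [0,0,0,0,0,0,0.3]
  ],
  "force": 40
}}

```text
time: 4.47
position: [0.4074, 0.1779, 0.0204]
tool_rot: [2.892, 1.226, 0.001]
ft_force: [-0.1, 0.4, -0.7]
grip_width: 0.43
grip_force: 0.0
```

Call:
{"name": "step_arm", "arguments": {
  "targets": [
    [0,0,0,0,0,0,0.3],
    [0,0,0,0,0,0,0.3],
    [0,0,0,0,0,0,0.3],
    [0,0,0,0,0,0,0.3],
    [0,0,0,0,0,0,0.3]
  ],
  "force": 40
}}

```text
time: 4.88
position: [0.4071, 0.178, 0.0201]
tool_rot: [2.892, 1.226, -0.0]
ft_force: [0.4, 0.4, -0.7]
grip_width: 0.303
grip_force: 0.0
```

The fingers closed without meeting the hub, so I'll look before anything else.

```bash
python3 - <<'E'
from h import *
im,d,K,T=shot("wrist","w4"); cv2.imwrite("pics/w4v.png",im[:,:,::-1])
W=cloud(d,K,T)
for u,v in [(280,200),(280,250),(280,280),(280,300),(240,290),(320,290),(200,200)]: print(u,v,W[v,u].round(3),d[v,u])
print(ctrl.camera_params("wrist")["hand_eye"])
E
```

```text
280 200 [0.427 0.198 0.013] 0.19562656
280 250 [ 0.401  0.17  -0.002] 0.22082119
280 280 [0.398 0.168 0.032] 0.1899951
280 300 [0.43  0.201 0.126] 0.08644034
240 290 [0.423 0.209 0.123] 0.089077495
320 290 [0.438 0.194 0.122] 0.08979049
200 200 [0.4   0.231 0.029] 0.17867161
[[-1.67382740e-04 -9.57363961e-01 -2.88884438e-01  7.99581182e-02]
 [ 9.99999776e-01  2.70595460e-05 -6.69086011e-04  6.16501358e-04]
 [ 6.48375915e-04 -2.88884485e-01  9.57363742e-01 -1.81746560e-01]
 [ 0.00000000e+00  0.00000000e+00  0.00000000e+00  1.00000000e+00]]
```

View pics/w4v.png

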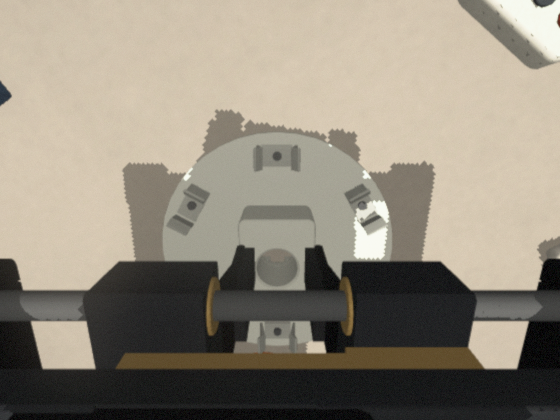

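```bash
python3 - <<'E'
from h import *
im,d,K,T=load("w4"); W=cloud(d,K,T); s=ctrl.get_state()
Rt=R.from_rotvec(s["tool_rot"]).as_matrix(); P=(W-s["position"])@Rt
for v in [212,225,235,248,256,264,272,285]:
    print(v,[(u,*(P[v,u]*1000).round(0).astype(int)) for u in [225,238,246,252,262,279,296,306,312,320,332] if np.isfinite(P[v,u,0])])
print(s["grip_width"],s["grip_force"],s["position"],s["joint_torque"].round(2))
E
```

```text
212 [(225, np.int64(22), np.int64(-31), np.int64(6)), (238, np.int64(21), np.int64(-24), np.int64(7)), (246, np.int64(25), np.int64(-18), np.int64(-7)), (252, np.int64(26), np.int64(-14), np.int64(-8)), (262, np.int64(25), np.int64(-9), np.int64(-6)), (279, np.int64(25), np.int64(0), np.int64(-6)), (296, np.int64(26), np.int64(10), np.int64(-7)), (306, np.int64(26), np.int64(15), np.int64(-7)), (312, np.int64(21), np.int64(20), np.int64(7)), (320, np.int64(21), np.int64(25), np.int64(8)), (332, np.int64(21), np.int64(32), np.int64(8))]
225 [(225, np.int64(13), np.int64(-32), np.int64(7)), (238, np.int64(22), np.int64(-21), np.int64(-19)), (246, np.int64(22), np.int64(-17), np.int64(-18)), (252, np.int64(22), np.int64(-13), np.int64(-20)), (262, np.int64(22), np.int64(-8), np.int64(-19)), (279, np.int64(22), np.int64(0), np.int64(-19)), (296, np.int64(22), np.int64(9), np.int64(-19)), (306, np.int64(22), np.int64(14), np.int64(-18)), (312, np.int64(22), np.int64(17), np.int64(-19)), (320, np.int64(13), np.int64(25), np.int64(6)), (332, np.int64(13), np.int64(32), np.int64(8))]
235 [(2
[... 2746 characters left out ...]
]
285 [(225, np.int64(11), np.int64(-21), np.int64(-61)), (238, np.int64(11), np.int64(-16), np.int64(-60)), (246, np.int64(10), np.int64(-13), np.int64(-58)), (252, np.int64(-2), np.int64(-13), np.int64(-38)), (262, np.int64(-13), np.int64(-9), np.int64(-18)), (279, np.int64(-14), np.int64(0), np.int64(-17)), (296, np.int64(-12), np.int64(10), np.int64(-20)), (306, np.int64(-5), np.int64(14), np.int64(-33)), (312, np.int64(11), np.int64(14), np.int64(-59)), (320, np.int64(10), np.int64(17), np.int64(-58)), (332, np.int64(12), np.int64(22), np.int64(-62))]
0.3014663048968741 0.0 [0.40706512 0.17798043 0.0200879 ] [ 1.000e-02 -2.065e+01 -4.620e+00 -2.551e+01 -3.000e-02 -7.000e-02
  0.000e+00]
```

```bash
python3 - <<'E'
from h import *
for n in ["w1","w2","w3"]:
    im,d,K,T=load(n); he=np.array(ctrl.camera_params("wrist")["hand_eye"])
    P=cloud(d,K,he).reshape(-1,3); m=(abs(P[:,0])<.014)&(abs(P[:,1])<.07)&(P[:,2]<.03)&(P[:,2]>-.1)
    z=np.sort(P[m,2]); print(n,m.sum(),"z tip",z[-8:].round(4),"percentiles",np.percentile(z,[50,90,97]).round(4)); 
    q=P[m&(P[:,2]>z[-1]-.006)]; print(q.min(0).round(3),q.max(0).round(3))
E
```

```text
w1 7110 z tip [-0.0191 -0.0191 -0.019  -0.019  -0.0189 -0.0188 -0.0187 -0.0183] percentiles [-0.0659 -0.0301 -0.0229]
[-0.009 -0.052 -0.024] [ 0.012  0.053 -0.018]
w2 5840 z tip [-0.0191 -0.019  -0.019  -0.0189 -0.0186 -0.0186 -0.0181 -0.018 ] percentiles [-0.0627 -0.0299 -0.0225]
[-0.009 -0.039 -0.024] [ 0.012  0.04  -0.018]
w3 7929 z tip [0.0297 0.0298 0.0299 0.0299 0.0299 0.0299 0.03   0.03  ] percentiles [-0.05    0.0157  0.0191]
[-0.008 -0.009  0.024] [0.002 0.013 0.03 ]
```

The depth readings show the physical fingertips end about 19 mm behind the reported TCP, so the fingers passed just over the hub. I'll check the body clearance, then re-open and go lower.

```bash
python3 - <<'E'
from h import *
im,d,K,T=load("w1"); he=np.array(ctrl.camera_params("wrist")["hand_eye"]); P=cloud(d,K,he)
for v in [285,295,305,315,330,345,352,360]: print(v,(P[v,280]*1000).round(0),(P[v,100]*1000).round(0))
E
```

```text
285 [-217.    1.  342.] [  35.  -47. -103.]
295 [  34.    1. -105.] [  34.  -46. -105.]
305 [  32.    1. -107.] [  32.  -45. -107.]
315 [  29.    1. -107.] [  29.  -46. -106.]
330 [-318.    2.  354.] [  24.  -47. -106.]
345 [-351.    2.  354.] [  19.  -48. -106.]
352 [-366.    2.  353.] [  16.  -48. -106.]
360 [  24.    1. -118.] [  15.  -48. -107.]
```

Call:
{"name": "step_arm", "arguments": {
  "targets": [
    [0,0,0.5,0,0,0,0.72],
    [-0.2,-0.1,0,0,0,0,0.72],
    [0,0,0,0,0,0,0.72],
    [0,0,0,0,0,0,0.72],
    [0,0,0,0,0,0,0.72]
  ]
}}

```text
time: 5.35
position: [0.4051, 0.1768, 0.0251]
tool_rot: [2.892, 1.226, 0.0]
ft_force: [-0.1, -1.0, 1.0]
grip_width: 0.598
grip_force: 0.0
```

Call:
{"name": "step_arm", "arguments": {
  "targets": [
    [0,0,0,0,0,0,0.72],
    [0,0,-1,0,0,0,0.72],
    [0,0,-1,0,0,0,0.72],
    [0,0,-0.7,0,0,0,0.72],
    [0,0,0,0,0,0,0.72]
  ]
}}

```text
time: 5.77
position: [0.4038, 0.1766, -0.0032]
tool_rot: [-2.891, -1.226, 0.004]
ft_force: [-1.0, -0.7, 0.3]
grip_width: 0.714
grip_force: 0.0
```

Call:
{"name": "step_arm", "arguments": {
  "targets": [
    [0,0,0,0,0,0,0.4],
    [0,0,0,0,0,0,0.4],
    [0,0,0,0,0,0,0.4],
    [0,0,0,0,0,0,0.4],
    [0,0,0,0,0,0,0.4]
  ],
  "force": 40
}}

```text
time: 6.18
position: [0.4053, 0.1772, -0.0015]
tool_rot: [2.892, 1.226, 0.001]
ft_force: [-0.8, 0.1, 3.1]
grip_width: 0.453
grip_force: 40.0
```

Grip is solid (39.4 mm, 40 N). Computing the turn to the spindle pose.

```bash
cat > tgt.py <<'E'
from h import *
seat=np.array([.5712,-.0200,.1489]); a=np.array([-.1545,-.4755,.866]); a/=np.linalg.norm(a)
X=np.array([0,0,1.])-a*a[2]; X/=np.linalg.norm(X); Y=np.cross(a,X)
def Rt(turn=21.5):
    t=np.radians(turn); x=np.cos(t)*X+np.sin(t)*Y; z=-a; return np.stack([x,np.cross(z,x),z],1)
def rel(h,off=-.0015,turn=21.5,dx=0,dy=0,seat=seat):
    """shift (cm) and turn (deg) to bring part origin (tool coords dx,dy,off) to height h over seat"""
    s=ctrl.get_state(); M=R.from_rotvec(s["tool_rot"]).as_matrix(); G=Rt(turn)
    p=seat+h*a-G@np.array([dx,dy,off]); 
    return ((p-s["position"])*100).round(2),np.degrees(R.from_matrix(G@M.T).as_rotvec()).round(2),s
def rep(off=-.0015,turn=21.5,dx=0,dy=0):
    s=ctrl.get_state(); M=R.from_rotvec(s["tool_rot"]).as_matrix(); p=s["position"]+M@np.array([dx,dy,off])-seat
    h=p@a; lat=p-h*a; print("t",s["time"],"h mm",(h*1000).round(1),"lat X,Y mm",(lat@X*1000).round(1),(lat@Y*1000).round(1),"F axial",(s["ft_force"]@a).round(1),"F",s["ft_force"].round(1),"tq",s["torque"].round(2),"q",s["joint_positions"].round(2),"w",s["grip_width"].round(3))
E
python3 - <<'E'
from tgt import *
print("a cm",a); d,r,s=rel(.2); print(d,r)
E
```

```text
a cm [-0.15450568 -0.47551748  0.86603183]
[ 13.53 -29.16  32.23] [ 22.99 -20.54  46.45]
```

Call:
{"name": "step_arm", "arguments": {
  "targets": [
    [0,0,1.2,0,0,0,0.4],
    [0,0,2.8,0,0,0,0.4],
    [0,0,2.8,0,0,0,0.4],
    [0,0,2.8,0,0,0,0.4],
    [0,0,2.8,0,0,0,0.4]
  ]
}}

```text
time: 6.6
position: [0.4043, 0.1771, 0.1228]
tool_rot: [-2.892, -1.227, 0.002]
ft_force: [0.8, -1.8, -1.4]
grip_width: 0.453
grip_force: 40.0
```

Call:
{"name": "step_arm", "arguments": {
  "targets": [
    [1.35,-2.92,2,2.3,-2.05,4.645,0.4],
    [1.35,-2.92,2,2.3,-2.05,4.645,0.4],
    [1.35,-2.92,2,2.3,-2.05,4.645,0.4],
    [1.35,-2.92,2,2.3,-2.05,4.645,0.4],
    [1.35,-2.92,2,2.3,-2.05,4.645,0.4]
  ]
}}

```text
time: 7.02
position: [0.4618, 0.0518, 0.2065]
tool_rot: [-2.54, -1.651, -0.304]
ft_force: [1.0, 0.5, -2.1]
grip_width: 0.456
grip_force: 40.0
```

Call:
{"name": "step_arm", "arguments": {
  "targets": [
    [1.35,-2.92,2,2.3,-2.05,4.645,0.4],
    [1.35,-2.92,2,2.3,-2.05,4.645,0.4],
    [1.35,-2.92,2,2.3,-2.05,4.645,0.4],
    [1.35,-2.92,2,2.3,-2.05,4.645,0.4],
    [1.35,-2.92,2,2.3,-2.05,4.645,0.4]
  ]
}}

```text
time: 7.43
position: [0.5295, -0.0955, 0.3062]
tool_rot: [-2.028, -2.026, -0.632]
ft_force: [1.9, 1.4, -1.6]
grip_width: 0.458
grip_force: 40.0
```

```bash
python3 - <<'E'
from tgt import *
rep(); print(rel(.2)[:2])
im,d,K,T=shot("wrist","w5"); cv2.imwrite("pics/w5v.png",im[:,:,::-1])
rep(); print(rel(.11)[:2])
E
```

```text
Traceback (most recent call last):
  File "tgt.py", line 13, in rep
    h=p@a; lat=p-h*a; print("t",s["time"],"h mm",(h*1000).round(1),"lat X,Y mm",(lat@X*1000).round(1),(lat@Y*1000).round(1),"F axial",(s["ft_force"]@a).round(1),"F",s["ft_force"].round(1),"tq",s["torque"].round(2),"q",s["joint_positions"].round(2),"w",s["grip_width"].round(3))
                                                                                                                                                                                                                                                            ^^^^^^^^^^^^^^^^^^^^^
AttributeError: 'float' object has no attribute 'round'
```

```bash
sed -i 's/s\["grip_width"\].round(3)/round(s["grip_width"],3)/' tgt.py; python3 - <<'E'
from tgt import *
rep()
im,d,K,T=shot("wrist","w5")
rep(); print(rel(.11)[:2])
P=cloud(d,K,np.array(ctrl.camera_params("wrist")["hand_eye"])).reshape(-1,3)
m=(abs(P[:,1])<.03)&(abs(P[:,0])<.035)&(P[:,2]>-.045)&(P[:,2]<-.034); q=P[m]
print("hub top z",np.median(q[:,2]),q.min(0),q.max(0)); 
f=q[(abs(q[:,1])<.018)]; print("front edge x", [np.percentile(f[abs(f[:,1]-y)<.003][:,0],99).round(4) for y in (-.015,-.01,0,.01,.015)])
pl=P[(P[:,2]>-.02)&(P[:,2]<-.009)&(np.hypot(P[:,0],P[:,1])<.085)]; r=np.hypot(pl[:,0],pl[:,1]); t=np.arctan2(pl[:,1],pl[:,0]); e=[]
for k in np.arange(-1.6,1.6,.1):
    mm=(t>=k)&(t<k+.1)
    if mm.sum()>5: e.append(pl[mm][np.argsort(r[mm])[-2]])
from scipy.optimize import least_squares
e=np.array(e); s=least_squares(lambda x:np.hypot(e[:,0]-x[0],e[:,1]-x[1])-.07,[0,0],loss="soft_l1",f_scale=.001); print("rim centre in tool",s.x,len(e),"plate z",np.median(pl[:,2]))
E
```

```text
t 7.4333 h mm 180.1 lat X,Y mm 5.4 16.3 F axial -2.4 F [ 1.9  1.4 -1.6] tq [-0.68  0.11 -0.  ] q [ 0.89  0.08 -0.45  1.62 -0.44  1.51  0.48] w 0.458
t 7.4833 h mm 185.1 lat X,Y mm -2.6 9.4 F axial 3.2 F [ 5.  -8.8 -0.2] tq [-1.44 -0.45 -0.41] q [ 0.89  0.1  -0.44  1.61 -0.44  1.5   0.49] w 0.453
(array([ 2.13,  3.5 , -6.37]), array([ 2.06, -1.49,  3.89]))
hub top z -0.04046618486379902 [-0.02985622 -0.02873531 -0.04499705] [ 0.02721335  0.02989816 -0.0340139 ]
front edge x [np.float64(0.0266), np.float64(0.0267), np.float64(0.0267), np.float64(0.0266), np.float64(0.0266)]
rim centre in tool [-0.00176688  0.00060165] 32 plate z -0.014617031655154544
```

Call:
{"name": "step_arm", "arguments": {
  "targets": [
    [0,0,0,0,0,0,0.4],
    [0,0,0,0,0,0,0.4],
    [0,0,0,0,0,0,0.4],
    [0,0,0,0,0,0,0.4],
    [0,0,0,0,0,0,0.4]
  ]
}}

```text
time: 7.9
position: [0.5293, -0.0918, 0.3056]
tool_rot: [-2.029, -2.025, -0.629]
ft_force: [-0.6, -0.0, -3.1]
grip_width: 0.46
grip_force: 40.0
```

```bash
python3 - <<'E'
from tgt import *
o=dict(off=-.0005,dx=-.0016,dy=.0005)
rep(**o); print(rel(.1,**o)[:2])
E
```

```text
t 7.9 h mm 176.9 lat X,Y mm 6.7 16.7 F axial -2.6 F [-0.6 -0.  -3.1] tq [-0.78  0.13  0.05] q [ 0.89  0.08 -0.45  1.62 -0.44  1.5   0.47] w 0.46
(array([ 2.58,  2.59, -6.99]), array([ 2.11, -1.91,  3.34]))
```

Call:
{"name": "step_arm", "arguments": {
  "targets": [
    [0.75,0.3,-0.2,0.7,-0.6,1.1,0.4],
    [0.75,0.3,-0.8,0.7,-0.6,1.1,0.4],
    [0.58,0.6,-1.5,0.7,-0.7,1.1,0.4],
    [0.5,0.7,-2.2,0,0,0,0.4],
    [0,0.7,-2.29,0,0,0,0.4]
  ]
}}

```text
time: 8.32
position: [0.557, -0.0671, 0.2345]
tool_rot: [-1.947, -2.065, -0.691]
ft_force: [0.1, 0.8, -2.8]
grip_width: 0.454
grip_force: 40.0
```

Call:
{"name": "step_arm", "arguments": {
  "targets": [
    [0,0,0,0,0,0,0.4],
    [0,0,0,0,0,0,0.4],
    [0,0,0,0,0,0,0.4],
    [0,0,0,0,0,0,0.4],
    [0,0,0,0,0,0,0.4]
  ]
}}

```text
time: 8.73
position: [0.5565, -0.0684, 0.2372]
tool_rot: [-1.949, -2.066, -0.691]
ft_force: [0.9, -0.1, -3.1]
grip_width: 0.458
grip_force: 40.0
```

```bash
cat > meas.py <<'E'
from tgt import *
import sys
from scipy.optimize import least_squares
def tip_through(name):
    im,d,K,T=load(name); W=cloud(d,K,T).reshape(-1,3); r=W-seat; h=r@a; lx=r@X; ly=r@Y
    m=(h>.074)&(h<.083)&(np.hypot(lx,ly)<.02); return m.sum(),lx[m].mean()*1000 if m.any() else 0,ly[m].mean()*1000 if m.any() else 0
E
python3 - <<'E'
from meas import *
o=dict(off=-.0005,dx=-.0016,dy=.0005)
rep(**o); print(rel(.1,**o)[:2],rel(.075,**o)[:2])
im,d,K,T=shot("wrist","w6"); print(tip_through("w6"))
cv2.imwrite("pics/w6v.png",im[:,:,::-1])
E
```

```text
t 8.7333 h mm 102.2 lat X,Y mm -0.9 -2.0 F axial -2.8 F [ 0.9 -0.1 -3.1] tq [-0.84  0.19  0.01] q [ 0.86  0.16 -0.48  1.7  -0.46  1.36  0.55] w 0.458
(array([-0.13,  0.25, -0.15]), array([0.03, 0.13, 0.21])) (array([ 0.25,  1.43, -2.31]), array([0.03, 0.13, 0.21]))
(np.int64(0), 0, 0)
```

View pics/w6v.png

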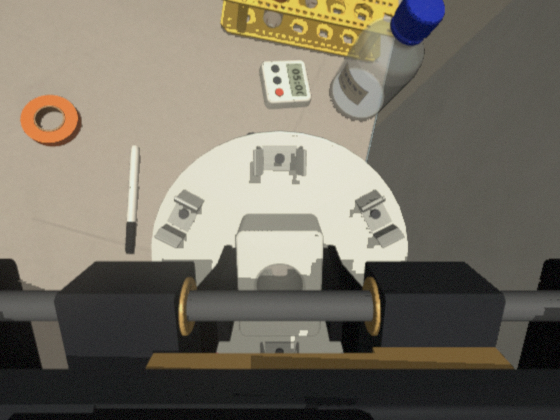

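View: the disc is held squarely with its bore at (280,278), and the timer and marker are clear. I'll correct the lateral offset and go down along the axis.

Call:
{"name": "step_arm", "arguments": {
  "targets": [
    [-0.13,0.25,-0.15,0,0,0.2,0.4],
    [0.08,0.24,-0.43,0,0,0,0.4],
    [0.08,0.24,-0.43,0,0,0,0.4],
    [0.07,0.23,-0.43,0,0,0,0.4],
    [0,0,0,0,0,0,0.4]
  ]
}}

```text
time: 9.2
position: [0.556, -0.0568, 0.2201]
tool_rot: [-1.942, -2.066, -0.687]
ft_force: [0.3, 0.3, -3.0]
grip_width: 0.455
grip_force: 40.0
```

Call:
{"name": "step_arm", "arguments": {
  "targets": [
    [0.08,0.24,-0.43,0,0,0,0.4],
    [0.08,0.24,-0.43,0,0,0,0.4],
    [0.07,0.23,-0.43,0,0,0,0.4],
    [0,0,0,0,0,0,0.4],
    [0,0,0,0,0,0,0.4]
  ]
}}

```text
time: 9.62
position: [0.559, -0.0505, 0.2082]
tool_rot: [-1.943, -2.067, -0.688]
ft_force: [-0.1, 0.7, -2.7]
grip_width: 0.456
grip_force: 40.0
```

```bash
python3 - <<'E'
from meas import *
o=dict(off=-.0005,dx=-.0016,dy=.0005)
rep(**o); print(rel(.06,**o)[:2])
E
```

```text
t 9.6167 h mm 68.3 lat X,Y mm -0.0 1.2 F axial -2.6 F [-0.1  0.7 -2.7] tq [-0.79  0.01 -0.04] q [ 0.84  0.17 -0.49  1.74 -0.46  1.3   0.55] w 0.456
(array([ 0.24,  0.36, -0.71]), array([-0.07, -0.01, -0.04]))
```

Call:
{"name": "step_arm", "arguments": {
  "targets": [
    [0.12,0.2,-0.4,0,0,0,0.4],
    [0.12,0.2,-0.4,0,0,0,0.4],
    [0.08,0.22,-0.4,0,0,0,0.4],
    [0.06,0.21,-0.36,0,0,0,0.4],
    [0,0,0,0,0,0,0.4]
  ]
}}

```text
time: 10.03
position: [0.5625, -0.041, 0.1921]
tool_rot: [-1.941, -2.067, -0.688]
ft_force: [0.4, 3.2, -3.4]
grip_width: 0.456
grip_force: 40.0
```

```bash
python3 - <<'E'
from meas import *
o=dict(off=-.0005,dx=-.0016,dy=.0005)
rep(**o); print(rel(.02,**o)[:2])
E
```

```text
t 10.0333 h mm 49.2 lat X,Y mm 0.6 0.7 F axial -4.6 F [ 0.4  3.2 -3.4] tq [-0.16  0.02 -0.  ] q [ 0.83  0.19 -0.5   1.76 -0.46  1.26  0.55] w 0.456
(array([ 0.5 ,  1.31, -2.56]), array([-0.12, -0.05, -0.11]))
```

Call:
{"name": "step_arm", "arguments": {
  "targets": [
    [0.1,0.24,-0.5,0,0,0,0.4],
    [0.1,0.26,-0.5,0,0,0,0.4],
    [0.1,0.26,-0.5,0,0,0,0.4],
    [0.1,0.26,-0.5,0,0,0,0.4],
    [0.1,0.26,-0.5,0,0,0,0.4]
  ]
}}

```text
time: 10.45
position: [0.5677, -0.0295, 0.1671]
tool_rot: [-1.944, -2.067, -0.688]
ft_force: [-2.3, 2.6, 3.3]
grip_width: 0.455
grip_force: 40.0
```

```bash
python3 - <<'E'
from meas import *
o=dict(off=-.0005,dx=-.0016,dy=.0005)
rep(**o); print(rel(.008,**o)[:2])
E
```

```text
t 10.45 h mm 21.3 lat X,Y mm -1.0 -0.7 F axial 1.9 F [-2.3  2.6  3.3] tq [0.35 0.38 0.25] q [ 0.81  0.21 -0.51  1.79 -0.46  1.2   0.55] w 0.455
(array([ 0.17,  0.74, -1.1 ]), array([-0.02, -0.02, -0.03]))
```

Call:
{"name": "step_arm", "arguments": {
  "targets": [
    [0.05,0.22,-0.38,0,0,0,0.4],
    [0.05,0.22,-0.38,0,0,0,0.4],
    [0.05,0.22,-0.35,0,0,0,0.4],
    [0,0,0,0,0,0,0.4],
    [0,0,0,0,0,0,0.4]
  ]
}}

```text
time: 10.87
position: [0.569, -0.0235, 0.1561]
tool_rot: [-1.944, -2.067, -0.687]
ft_force: [0.5, 0.6, -3.1]
grip_width: 0.454
grip_force: 40.0
```

```bash
python3 - <<'E'
from meas import *
o=dict(off=-.0005,dx=-.0016,dy=.0005)
rep(**o); print(rel(.0,**o)[:2])
E
```

```text
t 10.8667 h mm 8.8 lat X,Y mm -1.1 -0.1 F axial -3.1 F [ 0.5  0.6 -3.1] tq [-0.66  0.12  0.01] q [ 0.8   0.22 -0.51  1.81 -0.46  1.17  0.54] w 0.454
(array([ 0.16,  0.51, -0.7 ]), array([-0.02, -0.03, -0.01]))
```

Call:
{"name": "step_arm", "arguments": {
  "targets": [
    [0.03,0.11,-0.17,0,0,0,0.4],
    [0.03,0.1,-0.17,0,0,0,0.4],
    [0.03,0.1,-0.17,0,0,0,0.4],
    [0,0,0,0,0,0,0.4],
    [0,0,0,0,0,0,0.4]
  ]
}}

```text
time: 11.28
position: [0.57, -0.0202, 0.1514]
tool_rot: [-1.944, -2.067, -0.688]
ft_force: [0.7, 0.7, -2.3]
grip_width: 0.455
grip_force: 40.0
```

Call:
{"name": "step_arm", "arguments": {
  "targets": [
    [0.02,0.08,-0.1,0,0,0,0.4],
    [0.02,0.07,-0.1,0,0,0,0.4],
    [0.02,0.05,-0.09,0,0,0,0.4],
    [0,0,0,0,0,0,0.4],
    [0,0,0,0,0,0,0.4]
  ]
}}

```text
time: 11.7
position: [0.5707, -0.0185, 0.1494]
tool_rot: [-1.944, -2.067, -0.688]
ft_force: [-4.8, -2.5, 3.8]
grip_width: 0.459
grip_force: 40.0
```

```bash
python3 - <<'E'
from meas import *
o=dict(off=-.0005,dx=-.0016,dy=.0005)
rep(**o); print(rel(.0,**o)[:2])
E
```

```text
t 11.7 h mm 0.3 lat X,Y mm 0.1 -0.1 F axial 5.2 F [-4.8 -2.5  3.8] tq [-0.61  0.68  0.37] q [ 0.79  0.22 -0.52  1.82 -0.45  1.16  0.54] w 0.459
(array([-0.01,  0.01, -0.03]), array([-0.03,  0.  , -0.02]))
```

Call:
{"name": "step_arm", "arguments": {
  "targets": [
    [0.01,0.03,-0.06,0,0,0,0.4],
    [0,0,0,0,0,0,0.4],
    [0,0,0,0,0,0,0.7],
    [0,0,0,0,0,0,0.7],
    [0,0,0,0,0,0,0.7]
  ]
}}

```text
time: 12.12
position: [0.5712, -0.0173, 0.1482]
tool_rot: [-1.944, -2.067, -0.689]
ft_force: [0.1, 0.2, 0.4]
grip_width: 0.598
grip_force: 0.0
```

Call:
{"name": "step_arm", "arguments": {
  "targets": [
    [0,0,0,0,0,0,0.7],
    [-0.15,-0.48,0.87,0,0,0,0.7],
    [-0.31,-0.95,1.73,0,0,0,0.7],
    [-0.31,-0.95,1.73,0,0,0,0.7],
    [-0.46,-1.43,2.6,0,0,0,0.7]
  ]
}}

```text
time: 12.53
position: [0.5574, -0.0549, 0.2173]
tool_rot: [-1.94, -2.066, -0.687]
ft_force: [0.3, -0.1, 0.2]
grip_width: 0.697
grip_force: 0.0
```

Call:
{"name": "step_arm", "arguments": {
  "targets": [
    [-0.46,-1.43,2.6,0,0,0,0.7],
    [-0.46,-1.43,2.6,0,0,0,0.9],
    [0,0,0,0,0,0,0.9],
    [0,0,0,0,0,0,0.9],
    [0,0,0,0,0,0,0.9]
  ]
}}

```text
time: 12.95
position: [0.5492, -0.0843, 0.2693]
tool_rot: [-1.944, -2.067, -0.688]
ft_force: [-0.4, -0.5, -0.7]
grip_width: 0.873
grip_force: 0.0
```

```bash
python3 - <<'E'
from meas import *
rep()
im,d,K,T=shot("wrist","w7"); W=cloud(d,K,T).reshape(-1,3); r=W-seat; h=r@a; lx=r@X; ly=r@Y; rad=np.hypot(lx,ly)
hb=(h>.030)&(h<.05)&(rad<.036); print("hub top h",np.median(h[hb]),hb.sum())
p=np.stack([lx[hb&(abs(h-np.median(h[hb]))<.004)],ly[hb&(abs(h-np.median(h[hb]))<.004)]],1)*1000; print(cv2.minAreaRect(p.astype(np.float32)))
pl=(h>.008)&(h<.02)&(rad<.085); print("plate h",np.percentile(h[pl],[10,50,90]),pl.sum())
for s in (0,1,2,3):
    m=pl&(np.floor((np.arctan2(ly,lx)+np.pi)/(np.pi/2))==s)&(rad>.04); print(s,m.sum(),np.median(h[m]) if m.any() else 0)
m=(h>.07)&(rad<.03); print("tip max h",np.percentile(h[m],98),lx[m].mean(),ly[m].mean())
G=np.degrees(R.from_matrix(np.array([[0,1,0],[1,0,0],[0,0,-1.]])@R.from_rotvec(ctrl.get_state()["tool_rot"]).as_matrix().T).as_rotvec()); print("to level",G, ctrl.get_state()["position"])
cv2.imwrite("pics/w7v.png",im[:,:,::-1])
E
```

```text
t 12.95 h mm 139.7 lat X,Y mm 1.4 1.1 F axial -0.3 F [-0.4 -0.5 -0.7] tq [-0.53  0.04 -0.05] q [ 0.88  0.15 -0.47  1.65 -0.46  1.44  0.56] w 0.873
hub top h 0.040173462804246864 2225
((0.40041542053222656, 0.05249214172363281), (55.80329132080078, 40.025047302246094), 21.463027954101562)
plate h [0.0133824  0.01434595 0.01547901] 12891
0 2195 0.014505568979114175
1 2823 0.014486142211998591
2 2979 0.01427148995243728
3 2381 0.01417000743159985
tip max h 0.2730643777870151 0.023452333788533623 0.008702766721621708
to level [-28.33961779  10.05044027  -3.46959426] [ 0.54891395 -0.08367574  0.26870639]
```

Disc is home: its hub top is 40.2 mm above the flange, centred within 0.5 mm and turned 21.5°. Next, the spacer ring.

Call:
{"name": "step_arm", "arguments": {
  "targets": [
    [-3,-2,0,-5.67,2.01,-0.69,1],
    [-3,-2.4,0,-5.67,2.01,-0.69,1],
    [-3,-2.4,0,-5.67,2.01,-0.69,1],
    [-3,-2.4,0,-5.67,2.01,-0.69,1],
    [-3,-2.4,0,-5.67,2.01,-0.69,1]
  ]
}}

```text
time: 13.42
position: [0.398, -0.2008, 0.2691]
tool_rot: [2.218, 2.22, -0.007]
ft_force: [-0.2, 0.3, -0.7]
grip_width: 0.999
grip_force: 0.0
```

Call:
{"name": "step_arm", "arguments": {
  "targets": [
    [0,-0.4,-2.5,0,0,0,1],
    [0,0,-2.5,0,0,0,1],
    [0,0,-2,0,0,0,1],
    [0,0,-1,0,0,0,1],
    [0,0,0,0,0,0,1]
  ]
}}

```text
time: 13.83
position: [0.3975, -0.2028, 0.1864]
tool_rot: [-2.217, -2.22, 0.002]
ft_force: [-0.2, -0.4, 0.4]
grip_width: 1.003
grip_force: 0.0
```

```bash
cat > ring.py <<'E'
from meas import *
def top(name,g,zr,rout,view=True):
    im,d,K,T=load(name); W=cloud(d,K,T).reshape(-1,3); C=im.reshape(-1,3)
    m=(np.hypot(W[:,0]-g[0],W[:,1]-g[1])<.05)&(W[:,2]>zr[0])&(W[:,2]<zr[1]); p=W[m]
    c,r=cv2.minEnclosingCircle((p[:,:2]*1000).astype(np.float32)); print(name,"enclosing",np.round(c,1),round(r,1),"z",np.percentile(p[:,2],[10,50,90]).round(4),"colour",np.median(C[m],0),m.sum())
    rad=np.hypot(p[:,0]-c[0]/1e3,p[:,1]-c[1]/1e3); print("  inner r",np.percentile(rad,1).round(4)); 
    e=[];t=np.arctan2(p[:,1]-c[1]/1e3,p[:,0]-c[0]/1e3)
    for k in np.arange(-np.pi,np.pi,.15):
        q=(t>=k)&(t<k+.15)
        if q.sum()>3: e.append(p[q][np.argsort(rad[q])[1]])
    e=np.array(e); s=least_squares(lambda x:np.hypot(e[:,0]-x[0],e[:,1]-x[1])-x[2],[c[0]/1e3,c[1]/1e3,.011],loss="soft_l1",f_scale=.001); print("  bore fit",s.x.round(4),len(e))
E
python3 - <<'E'
from ring import *
s=ctrl.get_state(); print(s["time"],s["position"],R.from_rotvec(s["tool_rot"]).as_matrix().round(3).tolist(),s["joint_positions"].round(2))
im,d,K,T=shot("wrist","w8"); cv2.imwrite("pics/w8v.png",im[:,:,::-1])
for n in("w8","top0","side0"): top(n,(.400,-.198),(.006,.016),.03)
top("w8",(.543,-.292),(.007,.018),.032)
E
```

```text
13.8333 [ 0.39749982 -0.20281977  0.18639493] [[-0.001, 1.0, -0.004], [1.0, 0.001, 0.002], [0.002, -0.004, -1.0]] [ 0.9  -0.09 -0.45  1.93 -0.04  1.3   0.46]
w8 enclosing [ 400.7 -196.4] 30.0 z [0.0079 0.0089 0.0099] colour [148. 149. 136.] 2027
  inner r 0.0113
  bore fit [ 0.4008 -0.1962  0.012 ] 42
top0 enclosing [ 404.  -199.2] 44.0 z [0.007  0.0096 0.0131] colour [199.  202.5 209. ] 244
  inner r 0.007
  bore fit [ 0.3999 -0.1987  0.0183] 37
side0 enclosing [ 400.4 -189.8] 46.2 z [0.0079 0.0107 0.0138] colour [168. 169. 161.] 289
  inner r 0.0076
  bore fit [ 0.3996 -0.1937  0.0166] 40
w8 enclosing [ 545.  -289.1] 32.2 z [0.0096 0.0107 0.0117] colour [39. 38. 37.] 1350
  inner r 0.0109
  bore fit [ 0.5449 -0.2892  0.0118] 41
```

View pics/w8v.png

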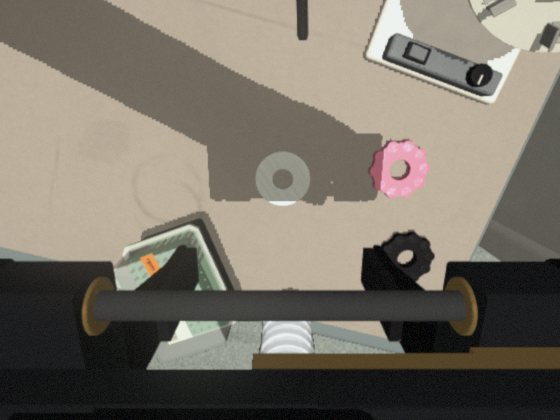

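View: the grey plain ring is at (283,179), with the tray's corner clear to the left. Pink and black collars are at (400,168) and (405,256). Ring centre is (0.4007,-0.1963) with its top at ~10 mm, so I'll go down on it.

Call:
{"name": "step_arm", "arguments": {
  "targets": [
    [0.16,0.32,-3.8,0,0,0,1],
    [0.16,0.33,-3.8,0,0,0,1],
    [0,0,-3.8,0,0,0,1],
    [0,0,-3,0,0,0,1],
    [0,0,-1.5,0,0,0,1]
  ]
}}

```text
time: 14.3
position: [0.4014, -0.197, 0.028]
tool_rot: [-2.219, -2.221, 0.001]
ft_force: [-1.7, -0.3, 1.1]
grip_width: 1.0
grip_force: 0.0
```

```bash
python3 - <<'E'
from ring import *
shot("wrist","w9"); s=ctrl.get_state(); print(s["position"],s["time"]); top("w9",(.400,-.198),(.006,.016),.03)
E
```

```text
[ 0.4003047  -0.19639861  0.02662188] 14.35
w9 enclosing [ 400.4 -196.8] 30.3 z [0.0081 0.009  0.0098] colour [160. 162. 148.] 5621
  inner r 0.0111
  bore fit [ 0.4008 -0.1965  0.0113] 42
```

Call:
{"name": "step_arm", "arguments": {
  "targets": [
    [0,0,-1.8,0,0,0,1],
    [0,0,-1.5,0,0,0,1],
    [0,0,-0.7,0,0,0,1],
    [0,0,-0.35,0,0,0,1],
    [0,0,0,0,0,0,1]
  ]
}}

```text
time: 14.77
position: [0.4031, -0.1982, -0.0125]
tool_rot: [2.22, 2.22, 0.001]
ft_force: [-0.0, 0.1, 0.4]
grip_width: 0.999
grip_force: 0.0
```

Call:
{"name": "step_arm", "arguments": {
  "targets": [
    [0,0,0,0,0,0,0.6],
    [0,0,0,0,0,0,0.6],
    [0,0,0,0,0,0,0.6],
    [0,0,0,0,0,0,0.6],
    [0,0,0,0,0,0,0.6]
  ],
  "force": 30
}}

```text
time: 15.18
position: [0.4027, -0.1982, -0.0126]
tool_rot: [2.22, 2.22, -0.0]
ft_force: [-0.6, -0.0, 0.9]
grip_width: 0.706
grip_force: 0.4
```

Call:
{"name": "step_arm", "arguments": {
  "targets": [
    [0,0,0,0,0,0,0.85],
    [-0.2,0.17,0,0,0,0,0.85],
    [0,0,-0.2,0,0,0,0.85],
    [0,0,-0.2,0,0,0,0.85],
    [0,0,0,0,0,0,0.85]
  ]
}}

```text
time: 15.6
position: [0.4001, -0.1961, -0.0175]
tool_rot: [2.22, 2.221, -0.0]
ft_force: [-0.1, -0.4, -0.1]
grip_width: 0.843
grip_force: 0.0
```

Call:
{"name": "step_arm", "arguments": {
  "targets": [
    [0,0,0,0,0,0,0.6],
    [0,0,0,0,0,0,0.6],
    [0,0,0,0,0,0,0.6],
    [0,0,0,0,0,0,0.6],
    [0,0,0,0,0,0,0.6]
  ],
  "force": 30
}}

```text
time: 16.02
position: [0.4006, -0.1963, -0.017]
tool_rot: [2.22, 2.22, 0.0]
ft_force: [0.1, 0.3, -1.0]
grip_width: 0.665
grip_force: 30.0
```

```bash
python3 - <<'E'
from ring import *
s=ctrl.get_state(); print(s["time"],s["position"],s["grip_width"],s["grip_force"],s["ft_force"])
shot("wrist","w10"); P=None
im,d,K,T=load("w10"); W=cloud(d,K,T).reshape(-1,3)
top("w10",(.4008,-.1965),(.006,.016),.03)
o=dict(off=-.0166)
print(rel(.20,off=s["position"][2])[:2], rel(.20,off=s["position"][2],turn=0)[:2])
E
```

```text
16.0167 [ 0.40063237 -0.1962851  -0.01702701] 0.6645904898341886 29.981473070802167 [ 0.12839866  0.34579152 -1.03594258]
w10 enclosing [ 401.4 -185.2] 37.9 z [0.0081 0.009  0.0099] colour [176. 177. 163.] 6685
  inner r 0.0033
  bore fit [ 0.4011 -0.1955  0.0115] 42
(array([14.23,  8.93, 32.44]), array([ 28.31, -10.05,   3.43])) (array([14.23,  8.93, 32.44]), array([ 29.83,  -4.63, -17.58]))
```

Call:
{"name": "step_arm", "arguments": {
  "targets": [
    [0,0,2,0,0,0,0.6],
    [0,0,3.7,0,0,0,0.6],
    [0,0,3.9,0,0,0,0.6],
    [0,0,3.9,0,0,0,0.6],
    [0,0,3.9,0,0,0,0.6]
  ]
}}

```text
time: 16.48
position: [0.4, -0.1958, 0.1586]
tool_rot: [2.22, 2.221, -0.0]
ft_force: [1.3, -1.3, -1.1]
grip_width: 0.664
grip_force: 30.0
```

Call:
{"name": "step_arm", "arguments": {
  "targets": [
    [2.4,1.5,2.5,4.72,-1.68,0.57,0.6],
    [2.4,1.5,2.5,4.72,-1.68,0.57,0.6],
    [2.4,1.5,2.5,4.72,-1.68,0.57,0.6],
    [2.4,1.5,2.5,4.72,-1.68,0.57,0.6],
    [2.4,1.5,2.5,4.72,-1.68,0.57,0.6]
  ]
}}

```text
time: 16.9
position: [0.5215, -0.1211, 0.2837]
tool_rot: [-1.996, -2.101, -0.587]
ft_force: [0.9, 0.3, -1.4]
grip_width: 0.662
grip_force: 30.0
```

Call:
{"name": "step_arm", "arguments": {
  "targets": [
    [2.2,1.4,2.5,4.72,-1.68,0.57,0.6],
    [0,0,0,0,0,0,0.6],
    [0,0,0,0,0,0,0.6],
    [0,0,0,0,0,0,0.6],
    [0,0,0,0,0,0,0.6]
  ]
}}

```text
time: 17.32
position: [0.5414, -0.1071, 0.3058]
tool_rot: [-1.945, -2.067, -0.685]
ft_force: [-0.3, 0.2, 0.1]
grip_width: 0.667
grip_force: 30.0
```

```bash
python3 - <<'E'
from ring import *
o=dict(off=-.016,dx=.0006,dy=.0004)
rep(**o); im,d,K,T=shot("wrist","w11"); print(rel(.11,**o)[:2])
P=cloud(d,K,np.array(ctrl.camera_params("wrist")["hand_eye"])); he=np.eye(4)
Q=P.reshape(-1,3); m=(np.hypot(Q[:,0],Q[:,1])<.036)&(Q[:,2]>-.032)&(Q[:,2]<-.022)&(abs(Q[:,1])<.026)
q=Q[m]; print("ring top z",np.percentile(q[:,2],[10,50,90]),m.sum()); t=np.arctan2(q[:,1],q[:,0]); r=np.hypot(q[:,0],q[:,1])
e=np.array([q[(t>=k)&(t<k+.1)][np.argmax(r[(t>=k)&(t<k+.1)])] for k in np.arange(-.7,.7,.1) if ((t>=k)&(t<k+.1)).sum()>3])
s=least_squares(lambda x:np.hypot(e[:,0]-x[0],e[:,1]-x[1])-.03,[0,0],loss="soft_l1",f_scale=.001); print("ring centre in tool",s.x,len(e),np.median(abs(s.fun)))
c=np.linalg.lstsq(np.c_[q[:,:2],np.ones(len(q))],q[:,2],rcond=None)[0]; print("ring tilt deg (dz/dx,dz/dy)",np.degrees(c[:2]))
E
```

```text
t 17.3167 h mm 197.9 lat X,Y mm -0.5 1.3 F axial -0.0 F [-0.3  0.2  0.1] tq [-0.69  0.08 -0.01] q [ 0.91  0.14 -0.45  1.58 -0.46  1.52  0.56] w 0.667
(array([ 1.49,  4.17, -7.61]), array([ 0.02, -0.09, -0.  ]))
ring top z [-0.02676024 -0.02600416 -0.02509821] 5807
ring centre in tool [-0.00090999  0.00049273] 14 6.492973474378667e-05
ring tilt deg (dz/dx,dz/dy) [-0.11268493  0.0568528 ]
```

Call:
{"name": "step_arm", "arguments": {
  "targets": [
    [0.4,0.93,-1.6,0,0,0,0.6],
    [0.35,0.93,-1.7,0,0,0,0.6],
    [0.33,0.93,-1.7,0,0,0,0.6],
    [0.3,0.93,-1.7,0,0,0,0.6],
    [0.28,0.93,-1.7,0,0,0,0.6]
  ]
}}

```text
time: 17.78
position: [0.5584, -0.0602, 0.2217]
tool_rot: [-1.945, -2.068, -0.686]
ft_force: [-0.2, 0.7, -1.5]
grip_width: 0.666
grip_force: 30.0
```

Call:
{"name": "step_arm", "arguments": {
  "targets": [
    [0,0,0,0,0,0,0.6],
    [0,0,0,0,0,0,0.6],
    [0,0,0,0,0,0,0.6],
    [0,0,0,0,0,0,0.6],
    [0,0,0,0,0,0,0.6]
  ]
}}

```text
time: 18.2
position: [0.5596, -0.0619, 0.2241]
tool_rot: [-1.947, -2.068, -0.689]
ft_force: [-0.1, 0.1, 0.3]
grip_width: 0.667
grip_force: 30.0
```

```bash
python3 - <<'E'
from ring import *
o=dict(off=-.016,dx=-.0003,dy=.0004)
rep(**o); print(rel(.09,**o)[:2],rel(.07,**o)[:2])
E
```

```text
t 18.2 h mm 102.8 lat X,Y mm -0.1 -2.4 F axial 0.2 F [-0.1  0.1  0.3] tq [-0.71  0.09 -0.01] q [ 0.85  0.17 -0.49  1.71 -0.46  1.33  0.55] w 0.667
(array([-0.03,  0.7 , -1.1 ]), array([0.06, 0.11, 0.09])) (array([ 0.28,  1.65, -2.83]), array([0.06, 0.11, 0.09]))
```

Call:
{"name": "step_arm", "arguments": {
  "targets": [
    [-0.15,0.2,-0.3,0,0,0,0.6],
    [0.05,0.25,-0.4,0,0,0,0.6],
    [0.07,0.25,-0.4,0,0,0,0.6],
    [0,0,0,0,0,0,0.6],
    [0,0,0,0,0,0,0.6]
  ]
}}

```text
time: 18.62
position: [0.5586, -0.0533, 0.2115]
tool_rot: [-1.944, -2.067, -0.688]
ft_force: [0.0, 0.6, -0.2]
grip_width: 0.668
grip_force: 30.0
```

```bash
python3 - <<'E'
from ring import *
o=dict(off=-.016,dx=-.0003,dy=.0004)
rep(**o); print(rel(.065,**o)[:2])
E
```

```text
t 18.6167 h mm 88.0 lat X,Y mm 0.4 1.3 F axial -0.5 F [ 0.   0.6 -0.2] tq [-0.7   0.09 -0.02] q [ 0.85  0.17 -0.49  1.74 -0.46  1.3   0.55] w 0.668
(array([ 0.47,  1.02, -2.01]), array([-0.05, -0.03, -0.02]))
```

Call:
{"name": "step_arm", "arguments": {
  "targets": [
    [0.15,0.2,-0.4,0,0,0,0.6],
    [0.1,0.22,-0.42,0,0,0,0.6],
    [0.08,0.22,-0.43,0,0,0,0.6],
    [0.07,0.22,-0.43,0,0,0,0.6],
    [0,0,0,0,0,0,0.6]
  ]
}}

```text
time: 19.03
position: [0.5625, -0.0429, 0.1948]
tool_rot: [-1.941, -2.066, -0.689]
ft_force: [-0.9, 3.4, -0.1]
grip_width: 0.665
grip_force: 30.0
```

```bash
python3 - <<'E'
from ring import *
o=dict(off=-.016,dx=-.0003,dy=.0004)
rep(**o); print(rel(.045,**o)[:2])
E
```

```text
t 19.0333 h mm 67.9 lat X,Y mm 1.6 0.7 F axial -1.6 F [-0.9  3.4 -0.1] tq [0.01 0.16 0.12] q [ 0.83  0.19 -0.5   1.76 -0.46  1.27  0.55] w 0.665
(array([ 0.38,  0.93, -2.07]), array([-0.18, -0.05, -0.11]))
```

Call:
{"name": "step_arm", "arguments": {
  "targets": [
    [0.1,0.2,-0.5,0,0,0,0.6],
    [0.1,0.23,-0.52,0,0,0,0.6],
    [0.09,0.25,-0.52,0,0,0,0.6],
    [0.09,0.25,-0.52,0,0,0,0.6],
    [0,0,0,0,0,0,0.6]
  ]
}}

```text
time: 19.45
position: [0.5663, -0.0339, 0.1736]
tool_rot: [-1.942, -2.066, -0.689]
ft_force: [0.0, 6.6, -1.2]
grip_width: 0.665
grip_force: 30.0
```

```bash
python3 - <<'E'
from ring import *
o=dict(off=-.016,dx=-.0003,dy=.0004)
rep(**o); print(rel(.040,**o)[:2])
E
```

```text
t 19.45 h mm 44.7 lat X,Y mm -0.5 -0.2 F axial -4.2 F [ 0.   6.6 -1.2] tq [0.6  0.04 0.21] q [ 0.82  0.21 -0.51  1.78 -0.46  1.22  0.55] w 0.665
(array([ 0.07,  0.27, -0.39]), array([-0.13, -0.04, -0.09]))
```

Call:
{"name": "step_arm", "arguments": {
  "targets": [
    [0.04,0.17,-0.15,0,0,0,0.6],
    [0.03,0.1,-0.17,0,0,0,0.6],
    [0.02,0.07,-0.12,0,0,0,0.6],
    [0,0,0,0,0,0,0.6],
    [0,0,0,0,0,0,0.6]
  ]
}}

```text
time: 19.87
position: [0.5674, -0.0319, 0.1701]
tool_rot: [-1.944, -2.067, -0.689]
ft_force: [-2.3, 5.1, 2.5]
grip_width: 0.665
grip_force: 30.0
```

```bash
python3 - <<'E'
from ring import *
o=dict(off=-.016,dx=-.0003,dy=.0004)
rep(**o); print(rel(.040,**o)[:2])
E
```

```text
t 19.8667 h mm 40.6 lat X,Y mm -0.4 -0.5 F axial 0.0 F [-2.3  5.1  2.5] tq [0.76 0.44 0.45] q [ 0.81  0.21 -0.51  1.79 -0.46  1.21  0.55] w 0.665
(array([-0.03,  0.08, -0.03]), array([-0.05, -0.  , -0.02]))
```

Call:
{"name": "step_arm", "arguments": {
  "targets": [
    [0.02,0.09,-0.06,0,0,0,0.6],
    [0.01,0.04,-0.06,0,0,0,0.6],
    [0,0,0,0,0,0,0.6],
    [0,0,0,0,0,0,0.6],
    [0,0,0,0,0,0,0.6]
  ]
}}

```text
time: 20.28
position: [0.5675, -0.0318, 0.1698]
tool_rot: [-1.945, -2.067, -0.688]
ft_force: [-6.5, 1.0, 9.8]
grip_width: 0.667
grip_force: 30.0
```

Call:
{"name": "step_arm", "arguments": {
  "targets": [
    [0,0,0,0,0,0,0.9],
    [0,0,0,0,0,0,0.9],
    [0,0,0,0,0,0,0.9],
    [0,0,0,0,0,0,0.9],
    [-0.15,-0.48,0.87,0,0,0,0.9]
  ]
}}

```text
time: 20.7
position: [0.5653, -0.0354, 0.1761]
tool_rot: [-1.943, -2.066, -0.686]
ft_force: [-0.1, 0.0, 0.2]
grip_width: 0.883
grip_force: 0.0
```

Call:
{"name": "step_arm", "arguments": {
  "targets": [
    [-0.31,-0.95,1.73,0,0,0,1],
    [-0.31,-0.95,1.73,0,0,0,1],
    [-0.46,-1.43,2.6,0,0,0,1],
    [-0.46,-1.43,2.6,0,0,0,1],
    [0,0,0,0,0,0,1]
  ]
}}

```text
time: 21.12
position: [0.553, -0.0889, 0.2696]
tool_rot: [-1.955, -2.071, -0.693]
ft_force: [0.7, 0.1, -0.4]
grip_width: 0.997
grip_force: 0.0
```

```bash
cat > stack.py <<'E'
from meas import *
def stack(name,lo,hi,rmax=.034,rin=.014):
    im,d,K,T=load(name); W=cloud(d,K,T).reshape(-1,3); r=W-seat; h=r@a; lx=r@X; ly=r@Y; rad=np.hypot(lx,ly)
    m=(h>lo)&(h<hi)&(rad<rmax)&(rad>rin); p=np.stack([lx[m],ly[m]],1)*1000
    c,rr=cv2.minEnclosingCircle(p.astype(np.float32)); print("h",np.percentile(h[m],[10,50,90]).round(4),"circle",np.round(c,2),round(rr,2),m.sum())
    A=np.linalg.lstsq(np.c_[lx[m],ly[m],np.ones(m.sum())],h[m],rcond=None)[0]; print("tilt deg",np.degrees(A[:2]).round(2))
E
python3 - <<'E'
from stack import *
rep(); shot("wrist","w12"); stack("w12",.045,.056); stack("w12",.008,.02,.068,.04)
s=ctrl.get_state(); print(s["position"],"to level",np.degrees(R.from_matrix(np.array([[0,1,0],[1,0,0],[0,0,-1.]])@R.from_rotvec(s["tool_rot"]).as_matrix().T).as_rotvec()))
E
```

```text
t 21.1167 h mm 141.6 lat X,Y mm -1.2 -4.0 F axial -0.5 F [ 0.7  0.1 -0.4] tq [-0.56  0.04 -0.  ] q [ 0.88  0.15 -0.47  1.64 -0.46  1.43  0.56] w 0.997
h [0.0494 0.0503 0.0511] circle [-0.56 -0.74] 30.1 2915
tilt deg [-0.2  -0.38]
h [0.0134 0.0144 0.0156] circle [0.   0.01] 67.99 9433
tilt deg [ 0.01 -0.23]
[ 0.55239258 -0.08699763  0.26732923] to level [-27.99926688  10.5002081   -3.26619167]
```

Ring is home (top at 50.3 mm, flat). Now the black collar.

Call:
{"name": "step_arm", "arguments": {
  "targets": [
    [-0.15,-3.9,0.3,-5.6,2.1,-0.65,1],
    [-0.15,-4.05,0,-5.6,2.1,-0.65,1],
    [-0.15,-4.05,0,-5.6,2.1,-0.65,1],
    [-0.15,-4.05,0,-5.6,2.1,-0.65,1],
    [-0.15,-4.05,0,-5.6,2.1,-0.65,1]
  ]
}}

```text
time: 21.58
position: [0.5435, -0.2867, 0.2678]
tool_rot: [-2.218, -2.218, 0.009]
ft_force: [-0.7, 0.9, 0.0]
grip_width: 0.997
grip_force: 0.0
```

Call:
{"name": "step_arm", "arguments": {
  "targets": [
    [0,0,-3.7,0,0,0,1],
    [0,0,-3.7,0,0,0,1],
    [0,0,-3.7,0,0,0,1],
    [0,0,-3.7,0,0,0,1],
    [0,0,-2,0,0,0,1]
  ]
}}

```text
time: 22.0
position: [0.5405, -0.2829, 0.0938]
tool_rot: [-2.209, -2.213, 0.005]
ft_force: [-0.7, -0.4, 0.2]
grip_width: 1.001
grip_force: 0.0
```

```bash
python3 - <<'E'
from ring import *
s=ctrl.get_state(); print(s["time"],s["position"],"to level",np.degrees(R.from_matrix(np.array([[0,1,0],[1,0,0],[0,0,-1.]])@R.from_rotvec(s["tool_rot"]).as_matrix().T).as_rotvec()))
im,d,K,T=shot("wrist","w13"); cv2.imwrite("pics/w13v.png",im[:,:,::-1])
top("w13",(.545,-.289),(.007,.018),.032)
W=cloud(d,K,T).reshape(-1,3); r=np.hypot(W[:,0]-.545,W[:,1]-.2892*-1*-1) if 0 else np.hypot(W[:,0]-.545,W[:,1]+.2892); t=np.degrees(np.arctan2(W[:,1]+.2892,W[:,0]-.545))
m=(W[:,2]>.006)&(W[:,2]<.018)&(r<.04)
print([(int(k),round(float(np.percentile(r[m&(t>=k)&(t<k+9)],97))*1000,1)) for k in range(-180,180,9) if (m&(t>=k)&(t<k+9)).sum()>5])
E
```

```text
22.0 [ 0.54050919 -0.28287167  0.09375489] to level [-0.47372748 -0.7108028  -0.09062849]
w13 enclosing [ 545.3 -289.9] 32.0 z [0.01   0.0109 0.0118] colour [43. 40. 38.] 3575
  inner r 0.0112
  bore fit [ 0.5453 -0.2897  0.0114] 42
[(-180, 30.9), (-171, 31.3), (-162, 28.7), (-153, 28.9), (-144, 31.4), (-135, 31.2), (-126, 29.0), (-117, 29.4), (-108, 32.2), (-99, 31.6), (-90, 29.9), (-81, 29.7), (-72, 32.2), (-63, 31.2), (-54, 29.5), (-45, 30.1), (-36, 32.1), (-27, 30.8), (-18, 29.1), (-9, 30.0), (0, 31.4), (9, 31.1), (18, 28.6), (27, 29.6), (36, 31.5), (45, 30.5), (54, 28.5), (63, 29.2), (72, 31.0), (81, 30.4), (90, 28.2), (99, 29.1), (108, 31.0), (117, 30.6), (126, 28.2), (135, 28.7), (144, 30.7), (153, 30.3), (162, 28.5), (171, 28.4)]
```

View pics/w13v.png

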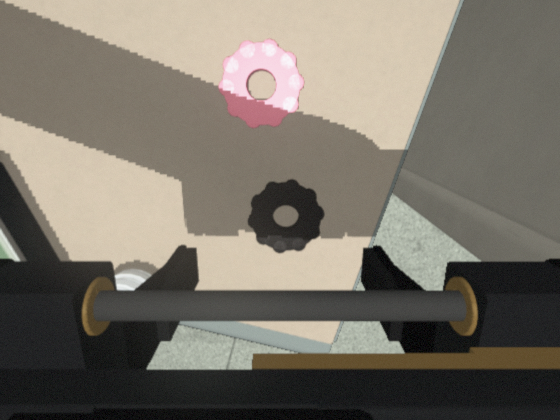

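View: black scalloped collar at (286,215) is clear of the pink one at (262,83). Its centre is (0.5453,-0.2898) with a lobe near +5°.

Call:
{"name": "step_arm", "arguments": {
  "targets": [
    [0.2,-0.3,-3,-0.2,-0.4,2.5,1],
    [0.2,-0.3,-3,-0.2,-0.3,2.5,1],
    [0.1,-0.1,-2,0,0,0,1],
    [0,0,0,0,0,0,1],
    [0,0,0,0,0,0,1]
  ]
}}

```text
time: 22.47
position: [0.548, -0.2911, 0.0189]
tool_rot: [2.119, 2.314, 0.004]
ft_force: [-0.0, 0.2, 0.9]
grip_width: 1.001
grip_force: 0.0
```

```bash
python3 - <<'E'
from ring import *
s=ctrl.get_state(); print(s["time"],s["position"],R.from_rotvec(s["tool_rot"]).as_matrix().round(3))
shot("wrist","w14");top("w14",(.545,-.289),(.007,.018),.032)
E
```

```text
22.4667 [ 0.54799049 -0.29106613  0.01893618] [[-0.088  0.996  0.004]
 [ 0.996  0.088 -0.001]
 [-0.001  0.004 -1.   ]]
w14 enclosing [ 545.3 -290.4] 32.4 z [0.01   0.0109 0.0117] colour [39. 37. 35.] 6523
  inner r 0.011
  bore fit [ 0.5452 -0.2899  0.0112] 42
```

Call:
{"name": "step_arm", "arguments": {
  "targets": [
    [-0.14,0.06,-1,0,0,0,1],
    [-0.14,0.05,-1,0,0,0,1],
    [0,0,-0.9,0,0,0,1],
    [0,0,-0.6,0,0,0,0.9],
    [0,0,0,0,0,0,0.85]
  ]
}}

```text
time: 22.93
position: [0.5443, -0.2899, -0.0176]
tool_rot: [2.119, 2.315, 0.003]
ft_force: [-0.3, -0.2, -1.1]
grip_width: 0.922
grip_force: 0.0
```

Call:
{"name": "step_arm", "arguments": {
  "targets": [
    [0,0,0,0,0,0,0.6],
    [0,0,0,0,0,0,0.6],
    [0,0,0,0,0,0,0.6],
    [0,0,0,0,0,0,0.6],
    [0,0,0,0,0,0,0.6]
  ],
  "force": 40
}}

```text
time: 23.35
position: [0.5459, -0.2906, -0.0154]
tool_rot: [2.117, 2.312, 0.004]
ft_force: [-0.9, -0.5, 0.6]
grip_width: 0.709
grip_force: 40.1
```

```bash
python3 - <<'E'
from ring import *
s=ctrl.get_state(); print(s["time"],s["position"],s["grip_width"],s["grip_force"],s["ft_force"])
shot("wrist","w15");top("w15",(.545,-.289),(.007,.018),.032)
print(rel(.2,off=-.016)[:2],rel(.2,off=-.016,turn=15)[:2])
E
```

```text
23.35 [ 0.54594618 -0.2905908  -0.01535996] 0.7090213737944998 40.09863022947684 [-0.85461114 -0.47426659  0.59858844]
w15 enclosing [ 545.8 -282.2] 39.9 z [0.01   0.011  0.0119] colour [37. 36. 34.] 7253
  inner r 0.0054
  bore fit [ 0.5464 -0.2897  0.0112] 42
(array([-0.32, 18.31, 32.36]), array([28.8 , -8.52, -1.41])) (array([-0.32, 18.31, 32.36]), array([29.3 , -6.89, -7.76]))
```

Call:
{"name": "step_arm", "arguments": {
  "targets": [
    [0,0,2,0,0,0,0.6],
    [0,0,4,0,0,0,0.6],
    [0,0,4,0,0,0,0.6],
    [0,0,4,0,0,0,0.6],
    [0,0,4,0,0,0,0.6]
  ]
}}

```text
time: 23.82
position: [0.5451, -0.2901, 0.1659]
tool_rot: [2.118, 2.313, 0.004]
ft_force: [1.0, -1.0, -1.8]
grip_width: 0.706
grip_force: 40.1
```

Call:
{"name": "step_arm", "arguments": {
  "targets": [
    [0,3,2.4,4.8,-1.42,-0.23,0.6],
    [0,3,2.4,4.8,-1.42,-0.23,0.6],
    [0,3,2.4,4.8,-1.42,-0.23,0.6],
    [0,3,2.4,4.8,-1.42,-0.23,0.6],
    [-0.1,3,2.4,4.8,-1.42,-0.23,0.6]
  ]
}}

```text
time: 24.23
position: [0.5447, -0.1394, 0.2859]
tool_rot: [-1.98, -2.116, -0.587]
ft_force: [-1.0, 0.1, -1.6]
grip_width: 0.709
grip_force: 40.1
```

Call:
{"name": "step_arm", "arguments": {
  "targets": [
    [-0.2,3.2,2.4,4.8,-1.42,-0.23,0.6],
    [0,0,0,0,0,0,0.6],
    [0,0,0,0,0,0,0.6],
    [0,0,0,0,0,0,0.6],
    [0,0,0,0,0,0,0.6]
  ]
}}

```text
time: 24.65
position: [0.5423, -0.1092, 0.3071]
tool_rot: [-1.944, -2.067, -0.685]
ft_force: [0.5, -0.1, -0.8]
grip_width: 0.707
grip_force: 40.1
```

```bash
python3 - <<'E'
from ring import *
o=dict(off=-.0144,dx=.0005,dy=.0005)
rep(**o); im,d,K,T=shot("wrist","w16"); print(rel(.11,**o)[:2])
Q=cloud(d,K,np.array(ctrl.camera_params("wrist")["hand_eye"])).reshape(-1,3); m=(np.hypot(Q[:,0],Q[:,1])<.034)&(Q[:,2]>-.032)&(Q[:,2]<-.021)&(abs(Q[:,1])<.026)
q=Q[m]; print("top z",np.percentile(q[:,2],[10,50,90]),m.sum()); r=np.hypot(q[:,0],q[:,1]); t=np.arctan2(q[:,1],q[:,0])
e=np.array([q[(t>=k)&(t<k+.15)][np.argsort(r[(t>=k)&(t<k+.15)])[1]] for k in np.arange(-np.pi,np.pi,.15) if ((t>=k)&(t<k+.15)).sum()>3])
s=least_squares(lambda x:np.hypot(e[:,0]-x[0],e[:,1]-x[1])-x[2],[0,0,.011],loss="soft_l1",f_scale=.001); print("bore in tool",s.x,len(e))
c=np.linalg.lstsq(np.c_[q[:,:2],np.ones(len(q))],q[:,2],rcond=None)[0]; print("tilt deg",np.degrees(c[:2]))
E
```

```text
t 24.65 h mm 198.3 lat X,Y mm -1.5 -0.4 F axial -0.7 F [ 0.5 -0.1 -0.8] tq [-0.72  0.09 -0.04] q [ 0.94  0.15 -0.49  1.57 -0.45  1.52  0.55] w 0.707
(array([ 1.36,  4.31, -7.57]), array([-0.  , -0.11, -0.03]))
top z [-0.02718315 -0.02638734 -0.02531794] 6225
bore in tool [-7.94830317e-05  5.14098732e-04  1.10767738e-02] 42
tilt deg [-0.09881721  0.41648111]
```

Call:
{"name": "step_arm", "arguments": {
  "targets": [
    [0.29,0.97,-1.7,0,0,0,0.6],
    [0.29,0.97,-1.7,0,0,0,0.6],
    [0.29,0.97,-1.7,0,0,0,0.6],
    [0.25,0.97,-1.7,0,0,0,0.6],
    [0.25,0.97,-1.7,0,0,0,0.6]
  ]
}}

```text
time: 25.12
position: [0.5563, -0.0598, 0.2217]
tool_rot: [-1.944, -2.067, -0.686]
ft_force: [0.8, 0.6, -2.2]
grip_width: 0.712
grip_force: 40.1
```

Call:
{"name": "step_arm", "arguments": {
  "targets": [
    [0,0,0,0,0,0,0.6],
    [0,0,0,0,0,0,0.6],
    [0,0,0,0,0,0,0.6],
    [0,0,0,0,0,0,0.6],
    [0,0,0,0,0,0,0.6]
  ],
  "force": 55
}}

```text
time: 25.53
position: [0.557, -0.0611, 0.2243]
tool_rot: [-1.946, -2.068, -0.689]
ft_force: [0.2, 0.0, -2.0]
grip_width: 0.707
grip_force: 55.1
```

```bash
python3 - <<'E'
from ring import *
o=dict(off=-.0144,dx=.000,dy=.0005)
rep(**o); print(rel(.086,**o)[:2])
E
```

```text
t 25.5333 h mm 101.4 lat X,Y mm 0.2 0.4 F axial -1.8 F [ 0.2  0.  -2. ] tq [-0.74  0.16  0.02] q [ 0.89  0.17 -0.52  1.72 -0.45  1.33  0.55] w 0.707
(array([ 0.27,  0.7 , -1.34]), array([0.04, 0.07, 0.03]))
```

Call:
{"name": "step_arm", "arguments": {
  "targets": [
    [0.1,0.28,-0.52,0,0,0,0.6],
    [0.1,0.28,-0.52,0,0,0,0.6],
    [0.1,0.28,-0.52,0,0,0,0.6],
    [0.08,0.26,-0.48,0,0,0,0.6],
    [0,0,0,0,0,0,0.6]
  ]
}}

```text
time: 25.95
position: [0.5596, -0.0478, 0.2015]
tool_rot: [-1.942, -2.067, -0.686]
ft_force: [0.1, -0.6, -1.7]
grip_width: 0.708
grip_force: 55.1
```

```bash
python3 - <<'E'
from ring import *
o=dict(off=-.0144,dx=.000,dy=.0005)
rep(**o); print(rel(.06,**o)[:2])
E
```

```text
t 25.95 h mm 75.0 lat X,Y mm 0.5 2.0 F axial -1.2 F [ 0.1 -0.6 -1.7] tq [-0.73  0.13  0.02] q [ 0.87  0.18 -0.53  1.75 -0.45  1.28  0.55] w 0.708
(array([ 0.41,  0.61, -1.32]), array([-0.07, -0.11, -0.11]))
```

Call:
{"name": "step_arm", "arguments": {
  "targets": [
    [0.16,0.08,-0.24,0,0,0,0.6],
    [0.1,0.18,-0.36,0,0,0,0.6],
    [0.08,0.18,-0.36,0,0,0,0.6],
    [0.06,0.18,-0.36,0,0,0,0.6],
    [0,0,0,0,0,0,0.6]
  ]
}}

```text
time: 26.37
position: [0.5639, -0.0408, 0.1891]
tool_rot: [-1.94, -2.067, -0.688]
ft_force: [0.7, 4.8, -0.4]
grip_width: 0.709
grip_force: 55.1
```

```bash
python3 - <<'E'
from ring import *
o=dict(off=-.0144,dx=.000,dy=.0005)
rep(**o); print(rel(.050,**o)[:2])
E
```

```text
t 26.3667 h mm 60.2 lat X,Y mm 1.2 0.0 F axial -2.7 F [ 0.7  4.8 -0.4] tq [0.12 0.11 0.11] q [ 0.86  0.2  -0.54  1.76 -0.45  1.25  0.54] w 0.709
(array([ 0.13,  0.38, -0.94]), array([-0.13, -0.07, -0.15]))
```

Call:
{"name": "step_arm", "arguments": {
  "targets": [
    [0.04,0.14,-0.28,0,0,0,0.6],
    [0.04,0.13,-0.27,0,0,0,0.6],
    [0.04,0.12,-0.25,0,0,0,0.6],
    [0.03,0.07,-0.1,0,0,0,0.6],
    [0,0,0,0,0,0,0.6]
  ]
}}

```text
time: 26.78
position: [0.5654, -0.038, 0.1801]
tool_rot: [-1.943, -2.067, -0.687]
ft_force: [-0.4, 2.8, -0.7]
grip_width: 0.706
grip_force: 55.1
```

```bash
python3 - <<'E'
from ring import *
o=dict(off=-.0144,dx=.000,dy=.0005)
rep(**o); print(rel(.050,**o)[:2])
E
```

```text
t 26.7833 h mm 50.9 lat X,Y mm -0.6 -0.5 F axial -1.9 F [-0.4  2.8 -0.7] tq [-0.04  0.23  0.12] q [ 0.85  0.2  -0.54  1.77 -0.45  1.23  0.54] w 0.706
(array([-0.02,  0.1 , -0.05]), array([-0.02, -0.06, -0.06]))
```

Push home gently, with a little more after contact.

Call:
{"name": "step_arm", "arguments": {
  "targets": [
    [0.02,0.12,-0.09,0,0,0,0.6],
    [0.01,0.05,-0.08,0,0,0,0.6],
    [0.01,0.04,-0.07,0,0,0,0.6],
    [0,0,0,0,0,0,0.6],
    [0,0,0,0,0,0,0.6]
  ]
}}

```text
time: 27.2
position: [0.5658, -0.0375, 0.1794]
tool_rot: [-1.945, -2.068, -0.687]
ft_force: [-6.2, -1.7, 9.3]
grip_width: 0.705
grip_force: 55.1
```

```bash
python3 - <<'E'
from ring import *
o=dict(off=-.0144,dx=.000,dy=.0005)
rep(**o); print(rel(.050,**o)[:2])
E
```

```text
t 27.2 h mm 50.0 lat X,Y mm -0.5 -0.7 F axial 9.9 F [-6.2 -1.7  9.3] tq [0.14 1.06 0.69] q [ 0.85  0.2  -0.54  1.78 -0.45  1.23  0.54] w 0.705
(array([-0.06,  0.06,  0.02]), array([ 0.05, -0.02,  0.  ]))
```

Call:
{"name": "step_arm", "arguments": {
  "targets": [
    [0.01,0.05,-0.09,0,0,0,0.6],
    [0,0,0,0,0,0,0.6],
    [0,0,0,0,0,0,0.6],
    [0,0,0,0,0,0,0.9],
    [0,0,0,0,0,0,0.9]
  ]
}}

```text
time: 27.62
position: [0.5669, -0.0374, 0.1777]
tool_rot: [-1.948, -2.068, -0.688]
ft_force: [0.4, -0.3, 0.4]
grip_width: 0.787
grip_force: 0.0
```

Call:
{"name": "step_arm", "arguments": {
  "targets": [
    [0,0,0,0,0,0,1],
    [0,0,0,0,0,0,1],
    [0,0,0,0,0,0,1],
    [-0.15,-0.48,0.87,0,0,0,1],
    [-0.31,-0.95,1.73,0,0,0,1]
  ]
}}

```text
time: 28.03
position: [0.5601, -0.0484, 0.2021]
tool_rot: [-1.939, -2.066, -0.685]
ft_force: [-0.5, -0.3, 0.5]
grip_width: 0.991
grip_force: 0.0
```

Call:
{"name": "step_arm", "arguments": {
  "targets": [
    [-0.31,-0.95,1.73,0,0,0,1],
    [-0.46,-1.43,2.6,0,0,0,1],
    [-0.46,-1.43,2.6,0,0,0,1],
    [0,0,0,0,0,0,1],
    [0,0,0,0,0,0,1]
  ]
}}

```text
time: 28.45
position: [0.5501, -0.0899, 0.2745]
tool_rot: [-1.948, -2.069, -0.689]
ft_force: [0.1, -0.4, 0.5]
grip_width: 1.004
grip_force: 0.0
```

```bash
python3 - <<'E'
from stack import *
rep(); im,d,K,T=shot("wrist","w17"); stack("w17",.054,.07,.034,.017); stack("w17",.008,.02,.068,.04)
W=cloud(d,K,T).reshape(-1,3); r=W-seat; h=r@a; lx=r@X; ly=r@Y; rad=np.hypot(lx,ly)
k=(rad>.0108)&(rad<.02)&(h>.0635)&(h<.076); print("catch pts",k.sum(),(rad[k].max() if k.any() else 0),np.degrees(np.arctan2(ly[k].mean(),lx[k].mean())) if k.any() else 0,np.sort(h[k])[:3])
c=np.array([*(seat+.065*a),1]); p=np.linalg.inv(T)@c; u=int(K[0,0]*p[0]/p[2]+K[0,2]); v=int(K[1,1]*p[1]/p[2]+K[1,2]); print(u,v)
cv2.imwrite("pics/w17c.png",cv2.resize(im[max(v-75,0):v+75,max(u-75,0):u+75,::-1],(600,600),interpolation=cv2.INTER_CUBIC))
E
```

```text
t 28.45 h mm 146.7 lat X,Y mm -0.4 -1.5 F axial 0.6 F [ 0.1 -0.4  0.5] tq [-0.52  0.05 -0.04] q [ 0.92  0.15 -0.5   1.63 -0.45  1.44  0.55] w 1.004
h [0.0612 0.0622 0.0631] circle [-0.38 -0.92] 32.18 2920
tilt deg [-0.63 -0.58]
h [0.0134 0.0144 0.0156] circle [ 0.   -0.01] 68.0 8657
tilt deg [-0.01 -0.27]
catch pts 97 0.019966026297396255 19.088117343481603 [0.06353375 0.06353464 0.06355197]
276 207
```

View pics/w17c.png

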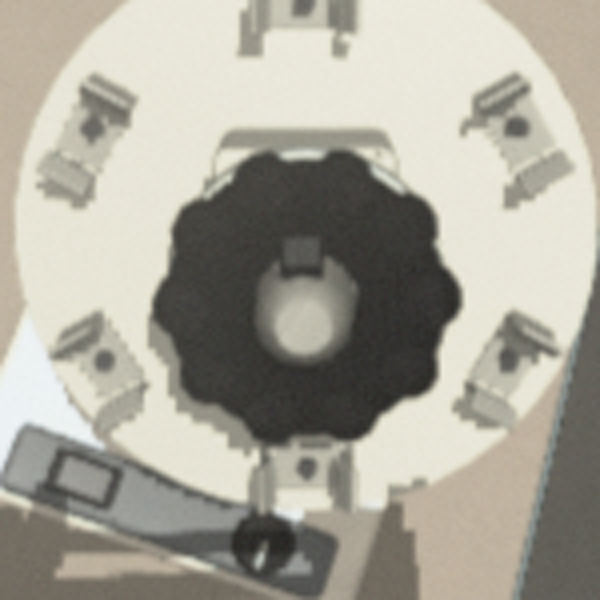

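The collar is seated (top at 62.2 mm) and the leaf at (302,250) overlaps the bore's rim. One numeric check of how proud it stands against the first view, then hand in.

```bash
python3 - <<'E'
from stack import *
for n in ("w1","w12","w17"):
    im,d,K,T=load(n); W=cloud(d,K,T).reshape(-1,3); r=W-seat; h=r@a; lx=r@X; ly=r@Y; t=np.radians(21.5); x=lx*np.cos(t)+ly*np.sin(t); y=-lx*np.sin(t)+ly*np.cos(t)
    for lo,hi in((.0645,.067),(.067,.07),(.07,.074)):
        k=(h>lo)&(h<hi)&(abs(y)<.004)&(x>.005)&(x<.019); print(n,lo,k.sum(),np.percentile(x[k],[50,95]).round(4) if k.any() else None)
s=ctrl.get_state(); print(s["time"],s["qd"].round(3).max(),s["ft_force"])
E
```

```text
w1 0.0645 13 [0.0138 0.0143]
w1 0.067 33 [0.0124 0.0137]
w1 0.07 27 [0.0105 0.012 ]
w12 0.0645 16 [0.0138 0.0143]
w12 0.067 23 [0.0127 0.0139]
w12 0.07 36 [0.0111 0.0122]
w17 0.0645 16 [0.0139 0.0143]
w17 0.067 23 [0.0127 0.0136]
w17 0.07 32 [0.0113 0.0124]
28.5 0.036 [-0.2325876   0.56150126 -0.92260441]
```

The catch stands 14.3 mm from the axis, the same as when it was free, so it has snapped out. Handing in.

```bash
python3 -c "
from bench import ctrl
print(ctrl.close_job())"
```

```text
the job is handed in; nothing more can be done
None
```

The job is handed in: the disc, spacer ring and black collar are seated on the spindle in that order, and the catch measures fully out above the collar. The arm was clear and the clock read 28.5 s; no verdict came back, and I did not re-measure the bystanders.

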